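# Index the stone saw's feed by one turn and lock it

### The job

Feed the stone forward by one slice: push the upright handle of the feed hand wheel round clockwise (seen from above) through exactly one full turn, so that it is back where it started and never well past it. Then push the knob of the lock lever in against the feed's base until it is fully locked. Do both with the fingertips or the outside of the fingers, pushing without gripping or forcing anything, and leave the stone on the sled and everything lying about alone.

Things in the scene. Friction and masses are not known exactly. Their poses are not given: they have to be found in the camera images.
- wheel_axis (a point): Point on the hand wheel's upright axis at the height of the rim's middle, 115 mm above the bench. The wheel lies level on a round grey column: dark steel rim, 120 mm across between the centres of its 14 mm thick bar (rim top 122 mm above the bench), three spokes, hub 36 mm across whose top is 131 mm above the bench. The axes of this point say nothing of the handle's place.
- wheel_handle: Black upright handle on the rim over the end of one spoke, 60 mm from the wheel's axis, 16 to 21 mm thick; its top is 172 mm above the bench. Origin at its foot on its own axis, 115 mm above the bench (its lowest 7 mm are sunk in the rim). It may start in any direction round the wheel and it spins freely on its own spindle.
- feed_wheel (a joint): Turn of the hand wheel in rad: 0 at the start, grows clockwise seen from above; one turn is 6.283. Backwards it stops at -0.5. It has friction (about 2 N at the handle) and stays where it is left; it does not coast. One turn moves the sled with its stone 10 mm away from the wheel along the rails.
- lever_pivot (a point): Pivot of the lock lever, 70 mm above the bench, on a small bracket at the side of the feed's base that faces the robot, about 185 mm to the left of the wheel's axis. Its x axis points from the robot's side across the rails and its y axis along the rails, away from the wheel, so that the base and rails lie on its +x side.
- lever_knob: Black upright knob at the end of the lock lever, 14 to 19 mm thick, 60 mm from the lever's upright pivot; origin at its foot on the lever's centre line, 70 mm above the bench; its top is 116 mm above the bench. It spins freely on its spindle. The lever is a 12 mm steel bar swinging level at 70 mm height.
- lock_lever (a joint): Turn of the lock lever in rad, growing clockwise seen from above: 0 unlocked, with the bar sticking out towards the robot (55 degrees off the rails' line); 0.96, its stop, is fully locked, with the bar along the rails, pointing away from the wheel. Friction about 2 N at the knob; it stays where it is left.
- stone_blank: Pale stone block 55 x 85 x 45 mm lying loose on the sled, its top 101 mm above the bench; origin at the centre of its underside. Not to be touched: it rides along 10 mm when the wheel makes its turn.
- pot: Small white-capped jar, 64 mm across and 55 mm tall, standing behind the wheel. Origin on its underside. A bystander, not to be disturbed.
- stone_a: Pale stone block 60 x 35 x 30 mm lying near the wheel, on its right. Origin on its underside. A bystander, not to be disturbed.
- stone_b: Grey stone block 45 x 40 x 35 mm lying near the wheel, on its right towards the robot. Origin on its underside. A bystander, not to be disturbed.
- screwdriver: Screwdriver about 160 mm long lying behind the rails. Origin on its underside. A bystander, not to be disturbed.
- bowl: Open white bowl 100 mm across and 45 mm tall, at the right of the bench. Origin on its underside. A bystander, not to be disturbed.
- brush: Brush about 170 mm long lying between the feed unit and the robot. Origin on its underside. A bystander, not to be disturbed.
Mind the look-alikes: they are no part of the job. What is shaped like the part that bears wheel_axis but green or pink is not meant.

How it is judged:
By the outcome, as a careful person would: the job done as asked, in the order asked, and still so for the second after the job is handed in, with the robot touching nothing.
It also fails if it takes over 64 s, if anything falls off the work surface, if the arm or the gripper's body presses on something with over 40 N, if the wrist force passes 120 N, or if a joint passes its speed limit or range.

### The arm

A 7-joint arm with a two-finger parallel gripper is mounted at the origin on the work surface. World frame = base frame: x ahead of the robot, y to its left, z up, the work surface at z = 0. Lengths are in m, angles in rad, forces in N, time in s.
With the tool pointing down it reaches from about 0.425 to 0.875 m from the base axis. Payload 4.7 kg.
Tool frame: the origin (TCP) lies on the mounting face of the last link; the fingertips stand 173 mm ahead of it and the grasp point (between the pads) lies ahead of it (bot.grip_depth is the z of the grasp point in the tool frame, in m); z points along the fingers, y is the direction in which the jaws open and shut (so a half turn about z gives the same grasp; the last joint's range is limited). The gripper opens to 85 mm and grips with 20 to 120 N. Pads are 22 mm wide; open, the fingers measure 114 mm over their backs; the gripper's body (76 mm by 85 mm) begins 54 mm behind the grasp point. The pads swing forward as they close: fully open they stand 13 mm farther back than shut.
Start: joints at [1.174, 0.321, -0.07, 1.45, 0.023, 1.371, -0.057], TCP at [0.26, -0.596, 0.405] pointing down, gripper open.
Joint ranges: [-2.86, 2.86], [-0.3, 2.09], [-1.38, 1.24], [0.06, 2.45], [-1.56, 4.7], [0.09, 2.05], [-2.69, 2.69]. Speed limits (rad/s): [2.57, 2.57, 3.14, 3.14, 3.14, 3.14, 3.14].

### API

Orientations are given as [roll, pitch, yaw] about the fixed x, y, z axes, in that order (R = Rz(yaw) Ry(pitch) Rx(roll)).
In Python, from workcell import bot gives the robot as it stands. The module is installed in compiled form; this text tells all that it offers.
- The arm moves only by the tool play_rows, never from a script. Its argument "rows" is a list of rows, each an object of numbers: "jaw": the opening, from 0 (shut) to 1 (fully open); "x", "y", "z": the shift along the tool's x, y, z in mm; "twist": the turn about the tool's z in rad. In form: [{"jaw": .., "x": .., "y": .., "z": .., "twist": ..}, ...]. A call has exactly 5 rows; each row is the pose to reach, as a shift and turn from the pose commanded when the call began, along the tool's axes at that moment; what a row does not reach only later rows make up. A row lasts 1/12 s, in which the tool goes at most 41.7 mm and 7.16 degrees, less where a joint would pass 70% of its speed; a pose out of reach is approached as far as the arm can. A call with a gripper value outside its range is refused whole. The fingers move at their own pace and stop on an object; "newtons" is the grip in N (left out, the last holds). Time passes only in rows, so rows that repeat a pose let the fingers close, or fill a call up. It gives the time, the measured TCP pose, the force and the opening at its end, in the units of the state.
- bot.observe(): the state, without advancing time (a new reading comes with each control period).
- bot.capture(name): name is "scene" or "top" or "wrist"; returns (picture, depth): 420x560x3 uint8, red, green, blue; 420x560 float32, m along the optical axis (not along the pixel's ray), 0 where there is no reading.
- bot.camera_info(name): a dict with "intrinsics" (3x3 intrinsics, pixels), "extrinsics" (4x4, takes a point from camera to world coordinates); the wrist camera has in their place "T_tool_cam" (4x4, takes a point from camera to tool coordinates, whose origin is the TCP and whose axes are the flange's). Camera axes: x right, y down, z forward; pixel columns grow to the right and rows downward; lengths in m; the calibration is good to about 2 mm. A picture is of the moment at which its call begins: read the wrist's pose just before it. camera_info takes no time and is no camera call.
- bot.finish_job(): hands the job in, once; it reports no verdict.
The state is a dict: "time_s": time; "joint_positions": joint angles; "dq": joint speeds; "tau": joint torques, N m; "tcp_pos": TCP position; "eef_rot": TCP orientation; "wrist_force": force on the tool from outside, world axes, zero at the start; "wrist_torque": the same for the moment, N m; "finger_gap": finger opening in m.
Only numpy, scipy, OpenCV 4.12 (cv2) and the standard library are available. Lean on these libraries where they do the work, as an engineer would, in place of code of your own. Each camera call takes 0.05 s, during which the arm holds its last target.

## Working session

There is one attempt and no reset: what is moved stays moved. The work goes in short steps, Python scripts to look and compute and a tool call to move; the robot and the scene stay as the last step left them, time stands still between calls to the robot, and variables do not carry over. Pictures are saved under pics/ and viewed, and the job is handed in when it is done.

Besides the shell and the picture viewer there is one more tool, called after ">>>" as a command line: name --argument value ..., lists and objects as JSON in quotes. play_rows: Moves the arm, as the interface text tells. Its arguments: {"type":"object","properties":{"rows":{"type":"array"},"newtons":{"type":"number"}},"required":["rows"]}

```bash
mkdir -p pics; ls; python3 - <<'E'
from workcell import bot
import cv2,numpy as np
print(bot.observe(), bot.grip_depth)
for n in ["scene","top"]:
    p,d=bot.capture(n); cv2.imwrite(f"pics/{n}0.png",p[:,:,::-1]); np.save(f"{n}0_d.npy",d)
    i=bot.camera_info(n); print(n,i)
    np.savez(f"{n}_cal.npz",K=i["intrinsics"],T=i["extrinsics"])
print(bot.camera_info("wrist"))
E
```

```text
pics
{'time_s': 0.0, 'joint_positions': array([ 1.174121  ,  0.32181178, -0.07008954,  1.45170183,  0.02258085,
        1.37079678, -0.05688399]), 'dq': array([-0.00172371,  0.00074251, -0.00016457,  0.00017153, -0.00015042,
       -0.0008594 , -0.00013998]), 'tau': array([ 6.35953875e-04, -4.93591762e+01, -3.81745733e-01, -3.14336228e+01,
        1.30279144e-02,  1.13678322e-02, -5.24590035e-06]), 'tcp_pos': array([ 0.25944798, -0.59573971,  0.40361703]), 'eef_rot': array([-3.13966345e+00,  7.97749084e-05,  4.10823315e-01]), 'wrist_force': array([ 0.04828086,  0.15261311, -0.60890148]), 'wrist_torque': array([-0.03455183,  0.03125771,  0.0325441 ]), 'finger_gap': 0.08587018343667512} 0.1547
scene {'intrinsics': array([[511.20879387,   0.        , 275.01651402],
       [  0.        , 511.20879387, 198.85353287],
       [  0.        ,   0.        ,   1.        ]]), 'extrinsics': array([[-0.52435119,  0.69913941, -0.48606576,  1.24521895],
       [ 0.85145051,  0.42421679, -0.30833772,  0.37764113],
       [-0.00937379, -0.57553818, -0.81772118,  1.24877096],
       [ 0.        ,  0.  
[... 296 characters left out ...]
.99963455, -0.02567188, -0.00846828, -0.05002782],
       [ 0.01317727, -0.18923131, -0.98184412,  0.98548913],
       [ 0.        ,  0.        ,  0.        ,  1.        ]])}
{'intrinsics': array([[343.87552605,   0.        , 279.80576122],
       [  0.        , 343.87552605, 209.60237148],
       [  0.        ,   0.        ,   1.        ]]), 'T_tool_cam': array([[-1.28965833e-03, -9.58870584e-01, -2.83840695e-01,
         7.26183857e-02],
       [ 9.99999133e-01, -1.31252892e-03, -1.09610213e-04,
         3.78414841e-04],
       [-2.67447112e-04, -2.83840590e-01,  9.58871445e-01,
         3.23970393e-02],
       [ 0.00000000e+00,  0.00000000e+00,  0.00000000e+00,
         1.00000000e+00]])}
```

View pics/scene0.png

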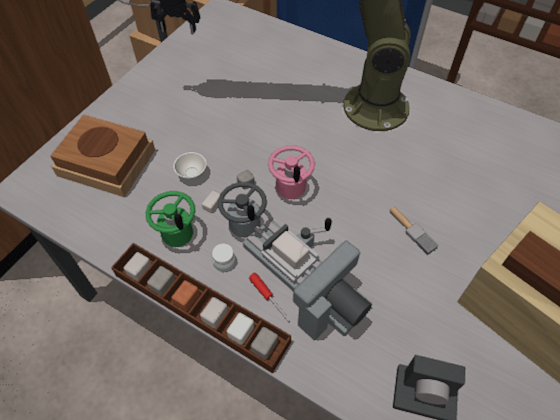

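View pics/top0.png

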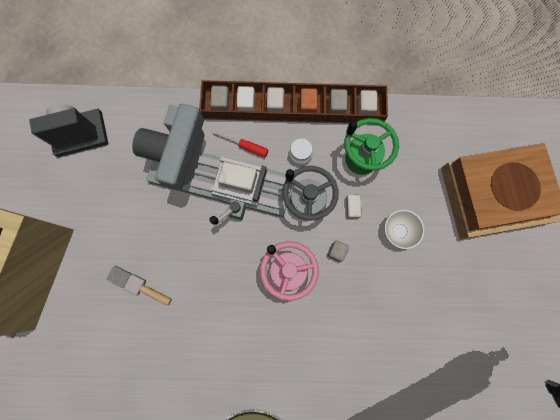

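The top view has three wheels: the dark one at (310,193) with its handle at (290,175), a green one at (371,145) and a pink one at (290,270). By the description the dark steel one is meant. The lever knob is at (214,220) and its pivot at about (234,208). Next I'll check this in a close crop and measure.

```bash
cat > h.py <<'E'
import numpy as np,cv2
def cal(n):
    c=np.load(f"{n}_cal.npz"); return c["K"],c["T"]
def ray(n,u,v,z):
    K,T=cal(n); d=T[:3,:3]@np.linalg.solve(K,[u,v,1.]); o=T[:3,3]; return o+d*(z-o[2])/d[2]
def proj(n,p):
    K,T=cal(n); q=np.linalg.inv(T)@np.r_[p,1]; q=K@q[:3]; return q[:2]/q[2]
E
python3 - <<'E'
import cv2,numpy as np
p=cv2.imread("pics/top0.png"); 
c=cv2.resize(p[130:250,130:360],None,fx=3.4,fy=3.4,interpolation=cv2.INTER_CUBIC); cv2.imwrite("pics/topcrop.png",c)
p=cv2.imread("pics/scene0.png"); 
c=cv2.resize(p[165:345,190:380],None,fx=3.3,fy=3.3,interpolation=cv2.INTER_CUBIC); cv2.imwrite("pics/scenecrop.png",c)
from h import *
for nm,u,v,z in [("axis/hub top",310,192,.131),("handle top",290,174,.172),("knob top",213.5,219.5,.116),("pivot",235,208,.08),("pink",290,270,.131),("pink handle",271,249,.172),("green",372,144,.131),("pot",301,149,.055),("stone_b",339,251,.035),("stone_a",354,206,.03)]:
    print(nm,ray("top",u,v,z).round(3))
for nm,u,v,z in [("axis",242,201,.131),("handle",251,211,.172),("knob",328,223,.116)]: print(nm,ray("scene",u,v,z).round(3))
E
```

```text
axis/hub top [ 0.624 -0.12   0.131]
handle top [ 0.654 -0.071  0.172]
knob top [0.557 0.102 0.116]
pivot [0.592 0.058 0.08 ]
pink [ 0.445 -0.077  0.131]
pink handle [ 0.487 -0.034  0.172]
green [ 0.746 -0.266  0.131]
pot [ 0.756 -0.102  0.055]
stone_b [ 0.498 -0.202  0.035]
stone_a [ 0.615 -0.242  0.03 ]
axis [ 0.632 -0.115  0.131]
handle [ 0.669 -0.061  0.172]
knob [0.566 0.11  0.116]
```

View pics/topcrop.png

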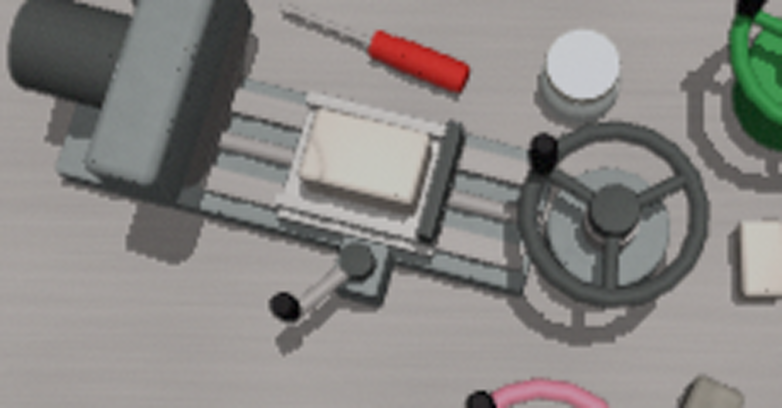

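View pics/scenecrop.png

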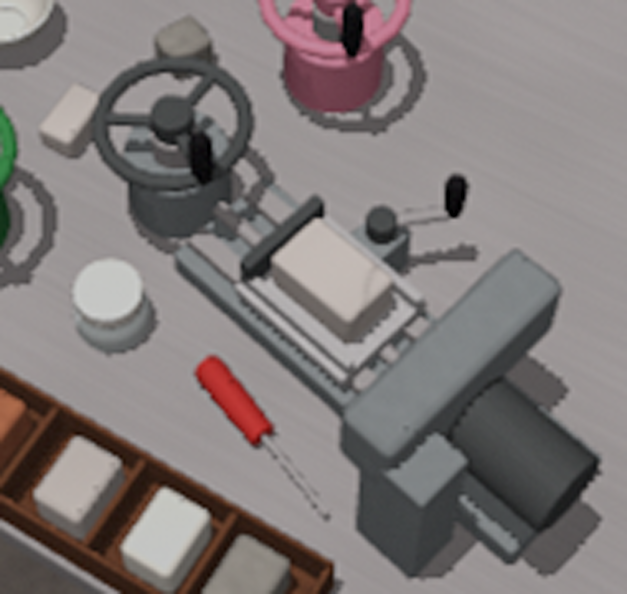

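The crops show the dark wheel with its handle at the left-back, and the lever knob sticking out towards the robot. Green and pink are the look-alikes. Next come refined fits and the height of the saw housing.

```bash
cat > m.py <<'E'
from h import *
from scipy.optimize import least_squares
def ringfit(n,img,c0,z=.115):
    # dark pixels, rays onto rim plane, keep annulus, circle fit to all rim pixels (mean radius free)
    g=img.max(2); ys,xs=np.where(g<95)
    P=np.array([ray(n,u,v,z)[:2] for u,v in zip(xs,ys) if abs(u-proj(n,np.r_[c0,z])[0])<60 and abs(v-proj(n,np.r_[c0,z])[1])<60])
    c=np.r_[c0,.06]
    for k in range(8):
        r=np.hypot(*(P-c[:2]).T); Q=P[abs(r-.06)<(.014 if k<3 else .010)]
        c=least_squares(lambda p:np.hypot(*(Q-p[:2]).T)-p[2],c,loss="soft_l1",f_scale=.002).x
    return c,len(Q)
def blobs(n,img,uv,R,th=45):
    g=img.max(2).copy(); m=((g<th)*255).astype(np.uint8); mm=np.zeros_like(m); cv2.circle(mm,tuple(map(int,uv)),R,255,-1); m&=mm
    k,l,s,ce=cv2.connectedComponentsWithStats(m); return [(s[i].tolist(),ce[i].round(1)) for i in range(1,k) if s[i,4]>8]
E
python3 - <<'E'
from m import *
for n,hu,ku in [("top",(290,175),(214,220)),("scene",(251,212),(328,224))]:
    im=cv2.imread(f"pics/{n}0.png")
    c,k=ringfit(n,im,np.array([.626,-.118])); print(n,c.round(4),k)
    print(" handle",blobs(n,im,hu,13)); print(" knob",blobs(n,im,ku,13))
d=np.load("top0_d.npy"); K,T=cal("top")
def pt(u,v): return (T@np.r_[np.linalg.solve(K,[u,v,1.])*d[v,u],1])[:3].round(3)
for u,v in [(195,120),(185,150),(170,180),(160,180),(180,180),(199,140),(150,145),(140,145),(260,183),(235,208),(310,192),(290,174),(213,219),(237,175),(225,215),(240,218),(200,190)]: print((u,v),pt(u,v))
E
```

```text
top [ 0.6281 -0.1204  0.0598] 1004
 handle [([286, 170, 8, 13, 84], array([289.4, 175.7]))]
 knob [([210, 216, 8, 8, 48], array([213.7, 219.9]))]
scene [ 0.6263 -0.1212  0.0601] 666
 handle [([239, 202, 18, 19, 128], array([249.6, 211.5]))]
 knob [([325, 219, 6, 12, 59], array([327.4, 223.8]))]
(195, 120) [0.774 0.146 0.177]
(185, 150) [0.702 0.164 0.177]
(170, 180) [0.631 0.191 0.179]
(160, 180) [0.631 0.213 0.179]
(180, 180) [0.64  0.177 0.15 ]
(199, 140) [0.762 0.155 0.085]
(150, 145) [0.726 0.257 0.136]
(140, 145) [0.725 0.28  0.138]
(260, 183) [ 0.653 -0.001  0.091]
(235, 208) [0.593 0.059 0.074]
(310, 192) [ 0.624 -0.12   0.132]
(290, 174) [ 0.654 -0.071  0.174]
(213, 219) [0.558 0.103 0.116]
(237, 175) [0.67  0.055 0.1  ]
(225, 215) [0.575 0.082 0.076]
(240, 218) [0.575 0.049 0.036]
(200, 190) [0.647 0.157 0.029]
```

```bash
cat >> m.py <<'E'
def cloud(n,d):
    K,T=cal(n); v,u=np.mgrid[:420,:560]; ok=d>0
    p=np.linalg.solve(K,np.c_[u[ok],v[ok],np.ones(ok.sum())].T)*d[ok]; return (T[:3,:3]@p).T+T[:3,3]
E
python3 - <<'E'
from m import *
for n in ["top","scene"]:
    P=cloud(n,np.load(f"{n}0_d.npy"))
    for nm,c,r,lo,hi in [("handle",(.657,-.068),.03,.14,.19),("handletop",(.657,-.068),.03,.163,.19),("knob",(.56,.105),.025,.09,.13),("knobtop",(.56,.105),.025,.108,.13),("hub",(.627,-.12),.03,.126,.14),("rim",(.627,-.12),.075,.112,.124),("pivotcap",(.592,.058),.015,.07,.1),("saw",(.66,.18),.07,.12,.2)]:
        Q=P[(np.hypot(P[:,0]-c[0],P[:,1]-c[1])<r)&(P[:,2]>lo)&(P[:,2]<hi)]
        if len(Q): print(n,nm,len(Q),Q.mean(0).round(4),"min",Q.min(0).round(3),"max",Q.max(0).round(3))
E
```

```text
top handle 81 [ 0.6559 -0.0699  0.1643] min [ 0.649 -0.079  0.144] max [ 0.668 -0.061  0.174]
top handletop 55 [ 0.6578 -0.0703  0.1696] min [ 0.65  -0.078  0.164] max [ 0.668 -0.063  0.174]
top knob 64 [0.5562 0.1038 0.1116] min [0.549 0.096 0.093] max [0.565 0.114 0.118]
top knobtop 52 [0.5568 0.1047 0.1142] min [0.549 0.097 0.108] max [0.565 0.114 0.118]
top hub 179 [ 0.6265 -0.1205  0.1308] min [ 0.61  -0.139  0.127] max [ 0.645 -0.104  0.134]
top rim 1046 [ 0.623  -0.1221  0.1202] min [ 0.561 -0.187  0.112] max [ 0.692 -0.055  0.124]
top pivotcap 85 [0.5946 0.0601 0.0773] min [0.583 0.049 0.071] max [0.605 0.073 0.084]
top saw 1447 [0.6732 0.1868 0.1698] min [0.623 0.156 0.12 ] max [0.73  0.236 0.185]
scene handle 79 [ 0.6616 -0.0665  0.1615] min [ 0.651 -0.079  0.14 ] max [ 0.669 -0.059  0.176]
scene handletop 39 [ 0.6598 -0.067   0.171 ] min [ 0.651 -0.076  0.164] max [ 0.668 -0.06   0.176]
scene knob 64 [0.5597 0.1072 0.109 ] min [0.548 0.097 0.09 ] max [0.567 0.116 0.12 ]
scene knobtop 40 [0.5581 0.1062 0.1151] min [0.548 0.097 0.109] max [0.567 0.116 0.12 ]
scene hub 125 [ 0.6263 -0.1193  0.1315] min [ 0.604 -0.141  0.126] max [ 0.644 -0.102  0.136]
scene rim 614 [ 0.6274 -0.1207  0.1203] min [ 0.556 -0.186  0.112] max [ 0.693 -0.053  0.124]
scene pivotcap 60 [0.5952 0.0605 0.0792] min [0.583 0.049 0.071] max [0.607 0.073 0.086]
scene saw 1029 [0.68   0.2004 0.1733] min [0.622 0.16  0.121] max [0.729 0.235 0.187]
```

Measured so far:
- Wheel axis: about (0.627, -0.1205).
- Handle: about (0.659, -0.069), which is 58° round.
- Lever pivot: about (0.594, 0.060).
- Knob: about (0.558, 0.1055).
- Rails direction: about 73°.

I'm moving over the near side of the handle, fingers shutting on the way.

>>> play_rows --rows '[{"jaw":0,"x":20,"y":-12,"z":0,"twist":0},{"jaw":0,"x":49,"y":-30,"z":0,"twist":0},{"jaw":0,"x":78,"y":-48,"z":0,"twist":0},{"jaw":0,"x":110,"y":-68,"z":0,"twist":0},{"jaw":0,"x":142,"y":-88,"z":0,"twist":0}]' --newtons 30

```text
time_s: 0.52
tcp_pos: [0.355, -0.4572, 0.4041]
eef_rot: [-3.141, 0.0, 0.41]
wrist_force: [0.7, -0.5, -0.5]
finger_gap: 0.0256
```

>>> play_rows --rows '[{"jaw":0,"x":30,"y":-19,"z":0,"twist":0},{"jaw":0,"x":60,"y":-38,"z":0,"twist":0},{"jaw":0,"x":90,"y":-57,"z":0,"twist":0},{"jaw":0,"x":120,"y":-76,"z":0,"twist":0},{"jaw":0,"x":150,"y":-95,"z":0,"twist":0}]'

```text
time_s: 0.93
tcp_pos: [0.4547, -0.3099, 0.4044]
eef_rot: [-3.141, 0.0, 0.411]
wrist_force: [-0.2, -0.4, -0.3]
finger_gap: 0.0
```

>>> play_rows --rows '[{"jaw":0,"x":30,"y":-19,"z":0,"twist":0.1},{"jaw":0,"x":60,"y":-38,"z":0,"twist":0.2},{"jaw":0,"x":90,"y":-57,"z":0,"twist":0.3},{"jaw":0,"x":120,"y":-76,"z":0,"twist":0.4},{"jaw":0,"x":140,"y":-88,"z":0,"twist":0.5}]'

```text
time_s: 1.35
tcp_pos: [0.5488, -0.1709, 0.4044]
eef_rot: [-3.14, -0.0, -0.09]
wrist_force: [0.7, 0.3, 0.5]
finger_gap: 0.0001
```

```bash
cat > w.py <<'E'
from m import *
def st(bot,goal=None,yaw=None):
    s=bot.observe(); p=s["tcp_pos"]; y=s["eef_rot"][2]
    print("t",round(s["time_s"],2),"tcp",p.round(4),"rot",s["eef_rot"].round(3),"F",s["wrist_force"].round(1),"gap",round(s["finger_gap"],4),"q",s["joint_positions"].round(2))
    if goal is not None:
        d=np.array(goal)-p; print("tool shift mm",(1000*np.array([np.cos(y)*d[0]+np.sin(y)*d[1],np.sin(y)*d[0]-np.cos(y)*d[1],-d[2]])).round(1),"twist",round(y-(yaw if yaw is not None else y),3))
    return s
E
python3 - <<'E'
from workcell import bot
from w import *
st(bot,(.625,-.0605,.405),-.29)
E
```

```text
t 1.35 tcp [ 0.5488 -0.1709  0.4044] rot [-3.14 -0.   -0.09] F [0.7 0.3 0.5] gap 0.0001 q [ 0.6   0.18 -0.39  1.63  0.07  1.34 -1.46]
tool shift mm [  65.9 -116.8   -0.6] twist 0.2
```

>>> play_rows --rows '[{"jaw":0,"x":14,"y":-25,"z":0,"twist":0.05},{"jaw":0,"x":30,"y":-55,"z":0,"twist":0.1},{"jaw":0,"x":50,"y":-88,"z":0,"twist":0.15},{"jaw":0,"x":60,"y":-110,"z":0,"twist":0.2},{"jaw":0,"x":66,"y":-117,"z":0,"twist":0.2}]'

```text
time_s: 1.77
tcp_pos: [0.6247, -0.0586, 0.4041]
eef_rot: [-3.138, 0.001, -0.284]
wrist_force: [-0.6, 1.2, -0.0]
finger_gap: 0.0
```

```bash
python3 - <<'E'
from workcell import bot
from w import *
s=st(bot,(.625,-.0605,.31),-.29)
p,d=bot.capture("wrist"); cv2.imwrite("pics/w1.png",p[:,:,::-1]); np.save("w1_d.npy",d)
p,d=bot.capture("scene"); cv2.imwrite("pics/s1.png",p[:,:,::-1]); np.save("s1_d.npy",d)
P=cloud("scene",d); Q=P[(abs(P[:,0]-.625)<.06)&(abs(P[:,1]+.06)<.06)&(P[:,2]>.18)]
for lo in np.arange(.20,.3,.01):
    q=Q[(Q[:,2]>lo)&(Q[:,2]<lo+.01)]
    if len(q): print(lo.round(3),len(q),q.min(0).round(3),q.max(0).round(3))
E
```

```text
t 1.77 tcp [ 0.6247 -0.0586  0.4041] rot [-3.138e+00  1.000e-03 -2.840e-01] F [-0.6  1.2 -0. ] gap 0.0 q [ 0.4   0.3  -0.44  1.5   0.13  1.37 -1.9 ]
tool shift mm [ 0.9  1.7 94.1] twist 0.006
0.23 9 [ 0.63  -0.065  0.232] [ 0.638 -0.051  0.24 ]
0.24 25 [ 0.621 -0.073  0.24 ] [ 0.636 -0.044  0.25 ]
0.25 20 [ 0.631 -0.065  0.25 ] [ 0.637 -0.046  0.26 ]
0.26 14 [ 0.63  -0.068  0.261] [ 0.636 -0.046  0.269]
0.27 21 [ 0.627 -0.088  0.27 ] [ 0.643 -0.033  0.279]
0.28 64 [ 0.618 -0.096  0.28 ] [ 0.645 -0.028  0.29 ]
0.29 56 [ 0.62  -0.108  0.29 ] [ 0.648 -0.017  0.3  ]
```

View pics/w1.png

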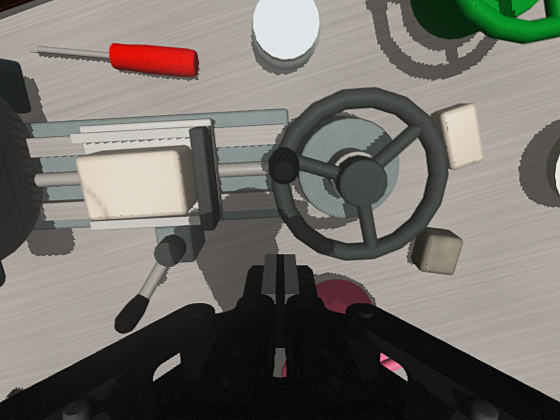

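View pics/s1.png

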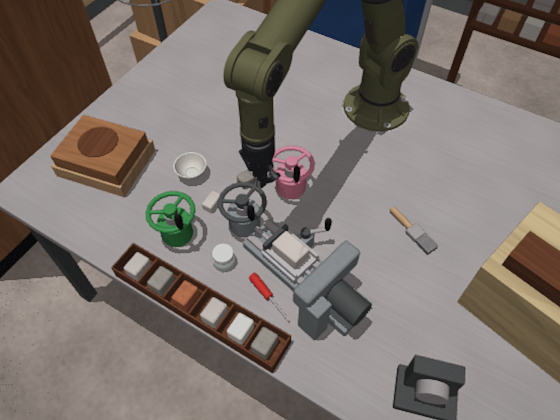

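The wrist view shows the shut fingers at about (280,260), the dark wheel with its handle top at (285,165), and the knob at (130,312). Nothing has been touched yet. Next: the finger cross-section, and the wheel and handle refined from this wrist view.

```bash
python3 - <<'E'
from workcell import bot
from w import *
from scipy.spatial.transform import Rotation as Ro
d=np.load("w1_d.npy"); i=bot.camera_info("wrist"); K=i["intrinsics"];Tc=i["T_tool_cam"]
v,u=np.mgrid[:420,:560]; ok=d>0
p=np.linalg.solve(K,np.c_[u[ok],v[ok],np.ones(ok.sum())].T)*d[ok]; t=((Tc[:3,:3]@p).T+Tc[:3,3])
for lo in np.arange(.11,.18,.006):
    q=t[(t[:,2]>lo)&(t[:,2]<lo+.006)&(abs(t[:,1])<.06)]
    if len(q): print(lo.round(3),len(q),q.min(0).round(4),q.max(0).round(4))
R=Ro.from_euler("xyz",[-3.138,.001,-.284]).as_matrix(); o=np.array([.6247,-.0586,.4041])
P=t@R.T+o; np.save("w1_P.npy",P)
for nm,c,r,lo,hi in [("handletop",(.657,-.068),.03,.166,.19),("knobtop",(.56,.105),.025,.110,.13),("hub",(.627,-.12),.025,.126,.14),("pivotcap",(.592,.058),.018,.073,.1)]:
    Q=P[(np.hypot(P[:,0]-c[0],P[:,1]-c[1])<r)&(P[:,2]>lo)&(P[:,2]<hi)]
    if len(Q): print(nm,len(Q),Q.mean(0).round(4),((Q.min(0)+Q.max(0))/2).round(4),np.ptp(Q,0).round(3))
Q=P[(P[:,2]>.108)&(P[:,2]<.125)&(abs(np.hypot(P[:,0]-.627,P[:,1]+.12)-.06)<.012)]
c=least_squares(lambda a:np.hypot(*(Q[:,:2]-a[:2]).T)-a[2],[.627,-.12,.06],loss="soft_l1",f_scale=.002).x; print("rim",c.round(4),len(Q))
E
```

```text
0.11 3427 [-0.0089 -0.0456  0.11  ] [0.0173 0.0447 0.116 ]
0.116 5763 [-0.0085 -0.0409  0.116 ] [0.0146 0.0404 0.122 ]
0.122 2815 [-0.0114 -0.0359  0.122 ] [0.0151 0.0357 0.128 ]
0.128 1287 [-0.011  -0.0311  0.128 ] [0.015  0.0304 0.134 ]
0.134 851 [-0.0113 -0.0169  0.1341] [0.0131 0.0163 0.14  ]
0.14 388 [ 0.007  -0.0137  0.14  ] [0.0125 0.0134 0.146 ]
0.146 551 [ 0.0067 -0.0137  0.146 ] [0.0126 0.0134 0.152 ]
0.152 458 [ 0.0069 -0.0138  0.152 ] [0.0124 0.0135 0.158 ]
0.158 424 [ 0.0068 -0.0137  0.158 ] [0.0125 0.0134 0.164 ]
0.164 306 [ 0.007  -0.0135  0.164 ] [0.0122 0.0131 0.17  ]
0.17 36 [ 0.011  -0.0065  0.17  ] [0.0118 0.0062 0.1723]
handletop 541 [ 0.66   -0.0704  0.1694] [ 0.6596 -0.0702  0.169 ] [0.017 0.016 0.006]
knobtop 285 [0.5592 0.1035 0.1134] [0.5586 0.1042 0.113 ] [0.017 0.018 0.006]
hub 1829 [ 0.6282 -0.1205  0.1291] [ 0.6276 -0.1205  0.1288] [0.035 0.035 0.006]
pivotcap 574 [0.5975 0.0603 0.076 ] [0.5963 0.0614 0.0759] [0.027 0.028 0.006]
rim [ 0.6288 -0.1198  0.0583] 8823
```

Shut, the fingers make a near-round pin of about 13 mm radius, and the tips are 172 mm ahead of the TCP. The wheel can be driven at constant orientation. I'm descending to put the tips at 140 mm, which is 18 mm over the rim.

>>> play_rows --rows '[{"jaw":0,"x":-1,"y":2,"z":20,"twist":0},{"jaw":0,"x":-1,"y":2,"z":45,"twist":0},{"jaw":0,"x":-1,"y":2,"z":70,"twist":0},{"jaw":0,"x":-1,"y":2,"z":86,"twist":0},{"jaw":0,"x":-1,"y":2,"z":91,"twist":0}]'

```text
time_s: 2.28
tcp_pos: [0.6201, -0.0688, 0.31]
eef_rot: [3.139, 0.006, -0.292]
wrist_force: [-0.5, -0.1, -0.7]
finger_gap: -0.0002
```

```bash
python3 - <<'E'
from workcell import bot
from w import *
s=st(bot,(.6233,-.0604,.313),-.29)
p,d=bot.capture("wrist"); cv2.imwrite("pics/w2.png",p[:,:,::-1])
s=st(bot)
E
cat > plan.py <<'E'
import sys; from w import *
def plan(p0,yaw,c,r,a_list):
    # integer mm shifts relative to each call's commanded start pose
    c_,s_=np.cos(yaw),np.sin(yaw); cur=np.array(p0[:2]); 
    for k in range(0,len(a_list),5):
        rows=[]
        for a in a_list[k:k+5]:
            g=np.array(c)+r*np.array([np.cos(np.radians(a)),np.sin(np.radians(a))]); d=g-cur
            rows.append((round(1000*(c_*d[0]+s_*d[1])),round(1000*(s_*d[0]-c_*d[1]))))
        print(a_list[k:k+5],rows)
        x,y=rows[-1]; cur=cur+np.array([c_*x+s_*y,s_*x-c_*y])/1000
        print("   cmd end",cur.round(4))
E
python3 - <<'E'
from workcell import bot
from plan import *
s=bot.observe(); print(s["tcp_pos"],s["eef_rot"])
plan(s["tcp_pos"],s["eef_rot"][2],(.6275,-.1203),.060,[94-3,94-8,94-15,94-23,94-31]+[63-8*i for i in range(1,41)])
E
```

```text
t 2.28 tcp [ 0.6201 -0.0688  0.31  ] rot [ 3.139  0.006 -0.292] F [-0.5 -0.1 -0.7] gap -0.0002 q [ 0.41  0.36 -0.42  1.62  0.16  1.2  -1.91]
tool shift mm [ 0.7 -9.  -3. ] twist -0.002
t 2.33 tcp [ 0.6204 -0.0685  0.3107] rot [ 3.139  0.005 -0.292] F [-0.6 -0.8 -0.6] gap 0.0002 q [ 0.41  0.36 -0.42  1.62  0.16  1.2  -1.91]
[ 0.62041523 -0.06849592  0.31070947] [ 3.13925998  0.00502377 -0.29173557]
[91, 86, 79, 71, 63] [(3, -10), (8, -11), (16, -12), (24, -12), (32, -11)]
   cmd end [ 0.6542 -0.0672]
[55, 47, 39, 31, 23] [(9, 2), (16, 5), (23, 9), (30, 14), (36, 20)]
   cmd end [ 0.683  -0.0967]
[15, 7, -1, -9, -17] [(5, 7), (9, 14), (11, 22), (13, 31), (14, 39)]
   cmd end [ 0.6851 -0.1381]
[-25, -33, -41, -49, -57] [(-1, 8), (-3, 16), (-6, 24), (-10, 32), (-15, 38)]
   cmd end [ 0.6598 -0.1701]
[-65, -73, -81, -89, -97] [(-5, 6), (-12, 11), (-19, 16), (-27, 19), (-35, 21)]
   cmd end [ 0.6203 -0.1802]
[-105, -113, -121, -129, -137] [(-9, 1), (-17, 0), (-25, -1), (-33, -4), (-41, -8)]
   cmd end [ 0.5833 -0.1607]
[-145, -153, -161, -169, -177] [(-6, -4), (-13, -10), (-18, -16), (-22, -24), (-26, -31)]
   cmd end [ 0.5673 -0.1236]
[-185, -193, -201, -209, -217] [(-2, -8), (-3, -17), (-3, -25), (-2, -33), (0, -41)]
   cmd end [ 0.5791 -0.0843]
[-225, -233, -241, -249, -257] [(4, -8), (8, -15), (14, -21), (20, -27), (27, -32)]
   cmd end [ 0.6142 -0.0614]
```

View pics/w2.png

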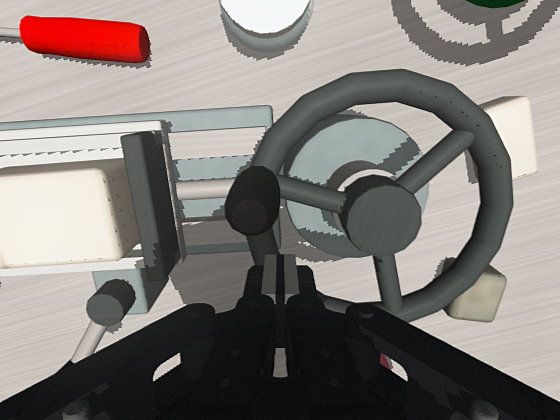

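The fingers stand behind the handle at (250,200) with a clear gap. The measured pose after fast moves swings by a few mm, so the turn goes at about 8° per row, starting with the first sector.

>>> play_rows --rows '[{"jaw":0,"x":3,"y":-10,"z":0,"twist":0},{"jaw":0,"x":8,"y":-11,"z":0,"twist":0},{"jaw":0,"x":16,"y":-12,"z":0,"twist":0},{"jaw":0,"x":24,"y":-12,"z":0,"twist":0},{"jaw":0,"x":32,"y":-11,"z":0,"twist":0}]'

```text
time_s: 2.75
tcp_pos: [0.6569, -0.0637, 0.3149]
eef_rot: [-3.141, -0.001, -0.288]
wrist_force: [-2.0, 1.5, 1.7]
finger_gap: -0.0001
```

```bash
python3 - <<'E'
from workcell import bot
from w import *
s=st(bot)
p,d=bot.capture("wrist"); cv2.imwrite("pics/w3.png",p[:,:,::-1])
s=st(bot)
E
```

```text
t 2.75 tcp [ 0.6569 -0.0637  0.3149] rot [-3.141e+00 -1.000e-03 -2.880e-01] F [-2.   1.5  1.7] gap -0.0001 q [ 0.38  0.43 -0.42  1.52  0.18  1.23 -1.93]
t 2.8 tcp [ 0.658  -0.0651  0.3145] rot [-3.141e+00 -3.000e-03 -2.890e-01] F [-0.1  1.4  1.4] gap 0.0002 q [ 0.38  0.43 -0.42  1.52  0.18  1.23 -1.93]
```

View pics/w3.png

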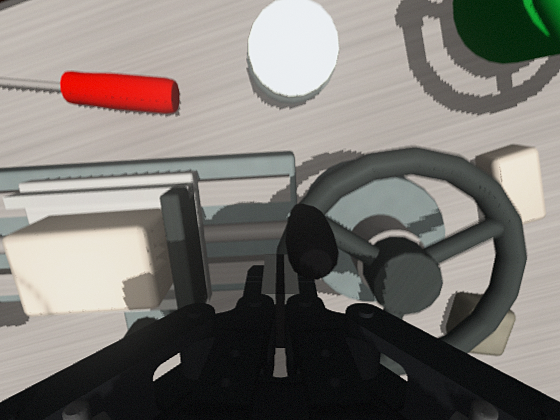

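The handle at (315,240) touches the fingers and is being pushed with 2 N, as expected. On to the next sectors.

```bash
python3 - <<'E'
from workcell import bot
from plan import *
s=bot.observe()
plan(s["tcp_pos"],s["eef_rot"][2],(.6275,-.1203),.0605,[55-8*i for i in range(0,10)])
E
```

```text
[55, 47, 39, 31, 23] [(6, 4), (13, 7), (21, 12), (27, 17), (33, 23)]
   cmd end [ 0.683  -0.0966]
[15, 7, -1, -9, -17] [(5, 7), (9, 14), (12, 22), (14, 31), (14, 39)]
   cmd end [ 0.6853 -0.1379]
```

>>> play_rows --rows '[{"jaw":0,"x":6,"y":4,"z":0,"twist":0},{"jaw":0,"x":13,"y":7,"z":0,"twist":0},{"jaw":0,"x":21,"y":12,"z":0,"twist":0},{"jaw":0,"x":27,"y":17,"z":0,"twist":0},{"jaw":0,"x":33,"y":23,"z":0,"twist":0}]'

```text
time_s: 3.22
tcp_pos: [0.6814, -0.0967, 0.3136]
eef_rot: [-3.141, -0.0, -0.289]
wrist_force: [-2.2, 2.5, 1.1]
finger_gap: 0.0
```

>>> play_rows --rows '[{"jaw":0,"x":5,"y":7,"z":0,"twist":0},{"jaw":0,"x":9,"y":14,"z":0,"twist":0},{"jaw":0,"x":12,"y":22,"z":0,"twist":0},{"jaw":0,"x":14,"y":31,"z":0,"twist":0},{"jaw":0,"x":14,"y":39,"z":0,"twist":0}]'

```text
time_s: 3.63
tcp_pos: [0.6833, -0.1385, 0.3135]
eef_rot: [-3.141, -0.0, -0.29]
wrist_force: [0.2, 4.1, 0.3]
finger_gap: -0.0002
```

```bash
python3 - <<'E'
from workcell import bot
from plan import *
st(bot)
p,d=bot.capture("wrist"); cv2.imwrite("pics/w4.png",p[:,:,::-1])
s=st(bot)
q=s["tcp_pos"][:2]-np.array([.6275,-.1203]); print(np.hypot(*q),np.degrees(np.arctan2(q[1],q[0])))
plan(s["tcp_pos"],s["eef_rot"][2],(.6275,-.1203),.0605,[-25-8*i for i in range(0,15)])
E
```

```text
t 3.63 tcp [ 0.6833 -0.1385  0.3135] rot [-3.141 -0.    -0.29 ] F [0.2 4.1 0.3] gap -0.0002 q [ 0.44  0.5  -0.39  1.42  0.19  1.26 -1.82]
t 3.68 tcp [ 0.6825 -0.1409  0.3134] rot [ 3.139  0.    -0.292] F [-0.7  0.5  0.9] gap -0.0 q [ 0.44  0.5  -0.38  1.42  0.19  1.26 -1.82]
0.058733774233243954 -20.53018780606769
[-25, -33, -41, -49, -57] [(1, 5), (-1, 13), (-3, 21), (-7, 28), (-12, 35)]
   cmd end [ 0.6609 -0.171 ]
[-65, -73, -81, -89, -97] [(-6, 6), (-13, 11), (-20, 16), (-28, 19), (-36, 21)]
   cmd end [ 0.6204 -0.1807]
[-105, -113, -121, -129, -137] [(-9, 1), (-17, 0), (-26, -1), (-34, -4), (-41, -8)]
   cmd end [ 0.5835 -0.1612]
```

View pics/w4.png

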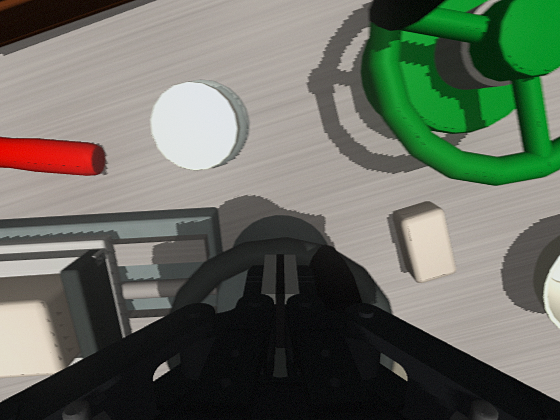

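The handle now sits against the right side of the fingers, at (335,285). Its angle is about -42°, so about 100° of the turn is done. I'm carrying on round.

>>> play_rows --rows '[{"jaw":0,"x":1,"y":5,"z":0,"twist":0},{"jaw":0,"x":-1,"y":13,"z":0,"twist":0},{"jaw":0,"x":-3,"y":21,"z":0,"twist":0},{"jaw":0,"x":-7,"y":28,"z":0,"twist":0},{"jaw":0,"x":-12,"y":35,"z":0,"twist":0}]'

```text
time_s: 4.1
tcp_pos: [0.6613, -0.1691, 0.3137]
eef_rot: [3.14, -0.001, -0.29]
wrist_force: [2.0, -0.7, -1.3]
finger_gap: -0.0005
```

>>> play_rows --rows '[{"jaw":0,"x":-6,"y":6,"z":0,"twist":0},{"jaw":0,"x":-13,"y":11,"z":0,"twist":0},{"jaw":0,"x":-20,"y":16,"z":0,"twist":0},{"jaw":0,"x":-28,"y":19,"z":0,"twist":0},{"jaw":0,"x":-36,"y":21,"z":0,"twist":0}]'

```text
time_s: 4.52
tcp_pos: [0.6201, -0.1784, 0.3139]
eef_rot: [3.14, -0.001, -0.29]
wrist_force: [2.5, -1.0, -1.1]
finger_gap: -0.0
```

```bash
python3 - <<'E'
from workcell import bot
from plan import *
st(bot)
p,d=bot.capture("wrist"); cv2.imwrite("pics/w5.png",p[:,:,::-1])
p,d=bot.capture("scene"); cv2.imwrite("pics/s5.png",cv2.resize(p[120:270,180:380,::-1],None,fx=3.5,fy=3.5))
s=st(bot)
q=s["tcp_pos"][:2]-np.array([.6275,-.1203]); print(np.hypot(*q),np.degrees(np.arctan2(q[1],q[0])))
plan(s["tcp_pos"],s["eef_rot"][2],(.6275,-.1203),.0605,[-105-8*i for i in range(0,15)])
E
```

```text
t 4.52 tcp [ 0.6201 -0.1784  0.3139] rot [ 3.14e+00 -1.00e-03 -2.90e-01] F [ 2.5 -1.  -1.1] gap -0.0 q [ 0.54  0.39 -0.38  1.57  0.16  1.21 -1.73]
t 4.62 tcp [ 0.6194 -0.1779  0.3138] rot [ 3.14e+00  2.00e-03 -2.90e-01] F [-0.3 -0.1 -0.2] gap -0.0002 q [ 0.54  0.39 -0.38  1.57  0.15  1.22 -1.73]
0.058133489224527206 -98.0179323144547
[-105, -113, -121, -129, -137] [(-7, 3), (-15, 3), (-24, 1), (-32, -2), (-39, -5)]
   cmd end [ 0.5835 -0.1619]
[-145, -153, -161, -169, -177] [(-7, -5), (-13, -11), (-19, -17), (-23, -24), (-27, -32)]
   cmd end [ 0.5667 -0.1235]
[-185, -193, -201, -209, -217] [(-2, -8), (-3, -17), (-3, -25), (-2, -33), (1, -42)]
   cmd end [ 0.5797 -0.0836]
```

View pics/w5.png

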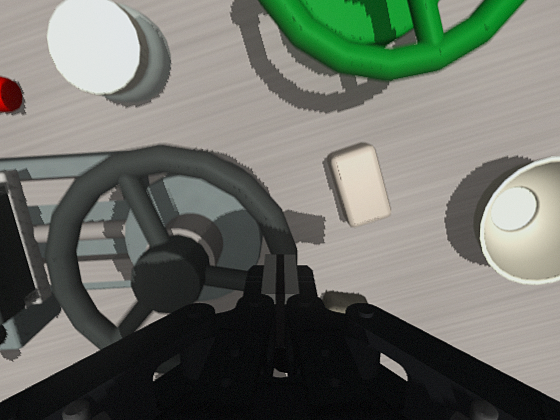

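View pics/s5.png

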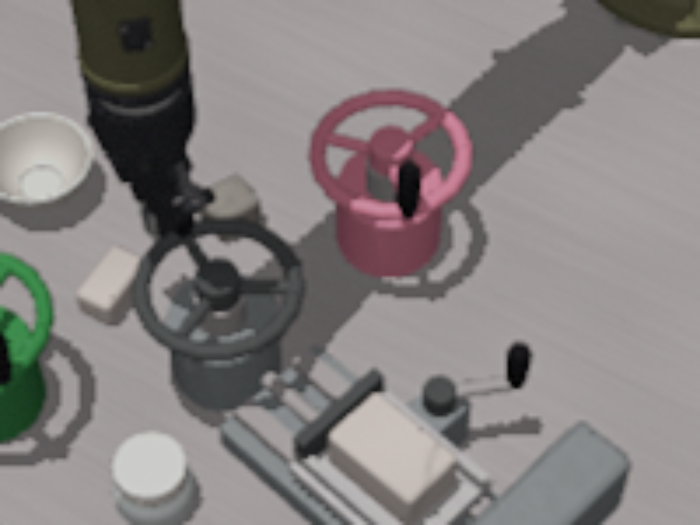

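The handle has come round to the robot's side of the wheel and is pushed cleanly. The bystanders are unmoved. I'm going on.

>>> play_rows --rows '[{"jaw":0,"x":-7,"y":3,"z":0,"twist":0},{"jaw":0,"x":-15,"y":3,"z":0,"twist":0},{"jaw":0,"x":-24,"y":1,"z":0,"twist":0},{"jaw":0,"x":-32,"y":-2,"z":0,"twist":0},{"jaw":0,"x":-39,"y":-5,"z":0,"twist":0}]'

```text
time_s: 5.03
tcp_pos: [0.5843, -0.1612, 0.3139]
eef_rot: [3.141, 0.0, -0.289]
wrist_force: [1.4, -1.9, 0.9]
finger_gap: -0.0003
```

>>> play_rows --rows '[{"jaw":0,"x":-7,"y":-5,"z":0,"twist":0},{"jaw":0,"x":-13,"y":-11,"z":0,"twist":0},{"jaw":0,"x":-19,"y":-17,"z":0,"twist":0},{"jaw":0,"x":-23,"y":-24,"z":0,"twist":0},{"jaw":0,"x":-27,"y":-32,"z":0,"twist":0}]'

```text
time_s: 5.45
tcp_pos: [0.5677, -0.1226, 0.3136]
eef_rot: [3.14, 0.002, -0.29]
wrist_force: [0.0, -3.0, 1.6]
finger_gap: 0.0001
```

```bash
python3 - <<'E'
from workcell import bot
from plan import *
st(bot)
p,d=bot.capture("wrist"); cv2.imwrite("pics/w6.png",p[:,:,::-1])
p,d=bot.capture("scene"); cv2.imwrite("pics/s6.png",cv2.resize(p[120:270,180:380,::-1],None,fx=3.5,fy=3.5)); np.save("s6_d.npy",d)
s=st(bot)
q=s["tcp_pos"][:2]-np.array([.6275,-.1203]); print(np.hypot(*q),np.degrees(np.arctan2(q[1],q[0])))
plan(s["tcp_pos"],s["eef_rot"][2],(.6275,-.1203),.0605,[-185-8*i for i in range(0,10)])
E
```

```text
t 5.45 tcp [ 0.5677 -0.1226  0.3136] rot [ 3.14e+00  2.00e-03 -2.90e-01] F [ 0.  -3.   1.6] gap 0.0001 q [ 0.53  0.27 -0.42  1.73  0.12  1.17 -1.78]
t 5.55 tcp [ 0.5681 -0.1203  0.3135] rot [-3.14e+00  2.00e-03 -2.86e-01] F [ 0.6  0.7 -0.4] gap -0.0002 q [ 0.53  0.27 -0.42  1.73  0.12  1.17 -1.78]
0.05942389981125174 179.9786885282597
[-185, -193, -201, -209, -217] [(-2, -5), (-3, -13), (-3, -22), (-2, -30), (0, -38)]
   cmd end [ 0.5788 -0.0838]
[-225, -233, -241, -249, -257] [(4, -8), (8, -15), (14, -21), (20, -27), (27, -31)]
   cmd end [ 0.6135 -0.0617]
```

View pics/s6.png

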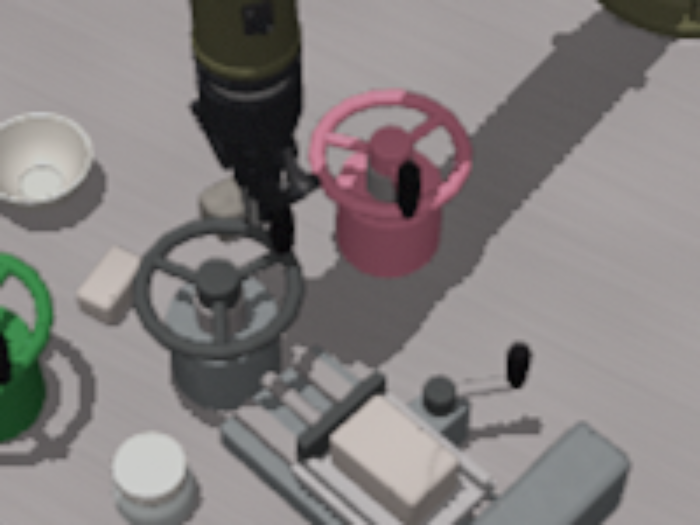

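View pics/w6.png

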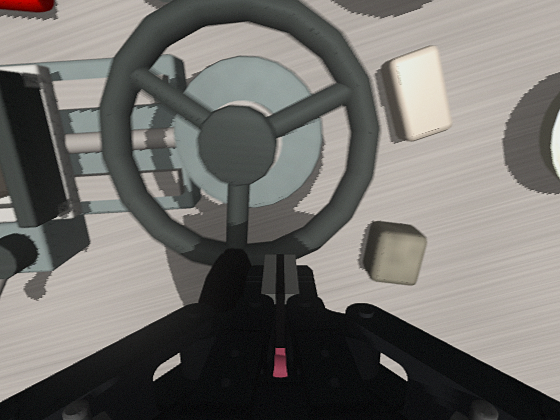

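The handle is at the fingers' left, at (228,275). About 260° is done. Two more sectors, then I'll measure before closing the turn.

>>> play_rows --rows '[{"jaw":0,"x":-2,"y":-5,"z":0,"twist":0},{"jaw":0,"x":-3,"y":-13,"z":0,"twist":0},{"jaw":0,"x":-3,"y":-22,"z":0,"twist":0},{"jaw":0,"x":-2,"y":-30,"z":0,"twist":0},{"jaw":0,"x":0,"y":-38,"z":0,"twist":0}]'

```text
time_s: 5.97
tcp_pos: [0.5793, -0.0857, 0.3133]
eef_rot: [3.141, 0.002, -0.289]
wrist_force: [-2.6, -1.6, 0.4]
finger_gap: -0.0
```

>>> play_rows --rows '[{"jaw":0,"x":4,"y":-8,"z":0,"twist":0},{"jaw":0,"x":8,"y":-15,"z":0,"twist":0},{"jaw":0,"x":14,"y":-21,"z":0,"twist":0},{"jaw":0,"x":20,"y":-26,"z":0,"twist":0},{"jaw":0,"x":22,"y":-28,"z":0,"twist":0}]'

```text
time_s: 6.38
tcp_pos: [0.6096, -0.0649, 0.3134]
eef_rot: [-3.14, -0.0, -0.288]
wrist_force: [-2.4, -0.6, -0.1]
finger_gap: -0.0001
```

```bash
cat > hw.py <<'E'
from plan import *
from scipy.spatial.transform import Rotation as Ro
def handle(bot,tag):
    s=st(bot); p,d=bot.capture("wrist"); cv2.imwrite(f"pics/w{tag}.png",p[:,:,::-1])
    i=bot.camera_info("wrist"); K=i["intrinsics"];Tc=i["T_tool_cam"]
    v,u=np.mgrid[:420,:560]; ok=d>0
    q=np.linalg.solve(K,np.c_[u[ok],v[ok],np.ones(ok.sum())].T)*d[ok]; t=((Tc[:3,:3]@q).T+Tc[:3,3])
    P=t@Ro.from_euler("xyz",s["eef_rot"]).as_matrix().T+s["tcp_pos"]; np.save(f"w{tag}_P.npy",P)
    s=bot.observe(); a=s["tcp_pos"][:2]-np.array([.6275,-.1203]); print("pin r",np.hypot(*a).round(4),"ang",np.degrees(np.arctan2(a[1],a[0])).round(1))
    tl=t
    for lo,hi in [(.152,.162),(.162,.178)]:
        k=(P[:,2]>lo)&(P[:,2]<hi)&(abs(np.hypot(P[:,0]-.6275,P[:,1]+.1203)-.06)<.014)
        # drop the gripper's own points
        k&=~((abs(t[:,0])<.0155)&(abs(t[:,1])<.0155))
        if k.sum()>3:
            Q=P[k]; c=(Q.min(0)+Q.max(0))/2; print("handle pts",lo,k.sum(),Q.mean(0).round(4),c.round(4),np.ptp(Q,0).round(4),"ang",np.degrees(np.arctan2(c[1]+.1203,c[0]-.6275)).round(1))
    p,d=bot.capture("scene"); cv2.imwrite(f"pics/s{tag}.png",cv2.resize(p[120:270,180:380,::-1],None,fx=3.5,fy=3.5)); np.save(f"s{tag}_d.npy",d)
    return bot.observe()
E
python3 - <<'E'
from workcell import bot
from hw import *
s=handle(bot,"7")
plan(s["tcp_pos"],s["eef_rot"][2],(.6275,-.1203),.0605,[-255,-260,-265,-270,-275])
E
```

```text
t 6.38 tcp [ 0.6096 -0.0649  0.3134] rot [-3.14  -0.    -0.288] F [-2.4 -0.6 -0.1] gap -0.0001 q [ 0.43  0.34 -0.45  1.65  0.15  1.19 -1.91]
pin r 0.0583 ang 107.8
handle pts 0.152 458 [ 0.6394 -0.065   0.1571] [ 0.6365 -0.0627  0.157 ] [0.0124 0.0171 0.01  ] ang 81.2
handle pts 0.162 1876 [ 0.635  -0.0626  0.1681] [ 0.634  -0.0615  0.1671] [0.0166 0.0184 0.0102] ang 83.7
[-255, -260, -265, -270, -275] [(1, -4), (6, -6), (11, -9), (16, -10), (21, -12)]
   cmd end [ 0.6329 -0.0596]
```

View pics/w7.png

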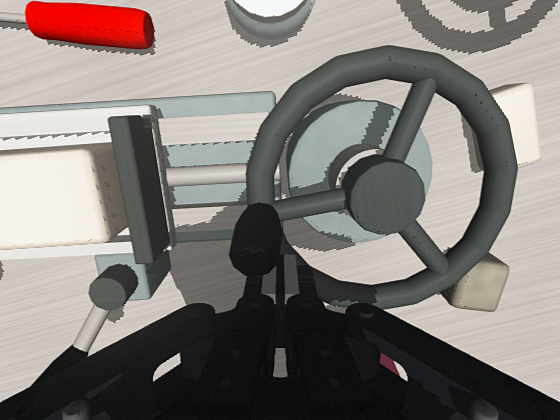

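View pics/s7.png

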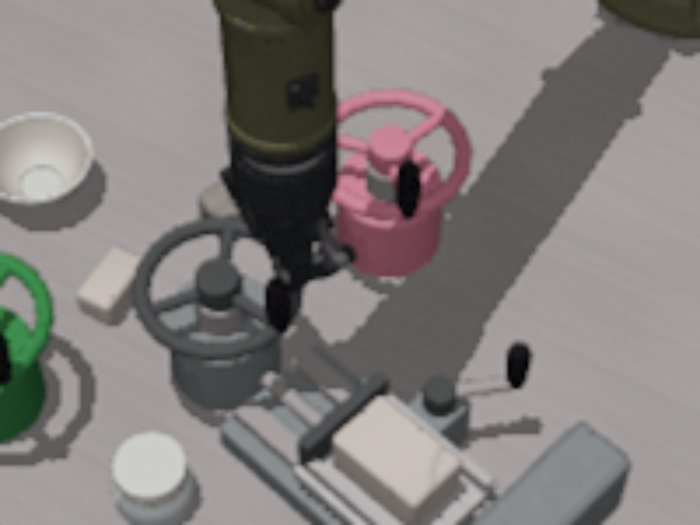

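The handle measures about 83.7°, with 26° left to its start at 57.7°. I'm pushing about 22° more, then measuring again.

>>> play_rows --rows '[{"jaw":0,"x":2,"y":-4,"z":0,"twist":0},{"jaw":0,"x":7,"y":-6,"z":0,"twist":0},{"jaw":0,"x":13,"y":-9,"z":0,"twist":0},{"jaw":0,"x":17,"y":-11,"z":0,"twist":0},{"jaw":0,"x":19,"y":-11,"z":0,"twist":0}]'

```text
time_s: 6.9
tcp_pos: [0.6305, -0.0604, 0.3137]
eef_rot: [-3.141, -0.0, -0.289]
wrist_force: [-1.6, 1.9, 0.2]
finger_gap: 0.0004
```

```bash
python3 - <<'E'
from workcell import bot
from hw import *
s=handle(bot,"8")
plan(s["tcp_pos"],s["eef_rot"][2],(.6275,-.1203),.0605,[-272,-274,-276,-278,-280])
E
```

```text
t 6.9 tcp [ 0.6305 -0.0604  0.3137] rot [-3.141 -0.    -0.289] F [-1.6  1.9  0.2] gap 0.0004 q [ 0.41  0.38 -0.44  1.6   0.17  1.21 -1.93]
pin r 0.0597 ang 87.0
handle pts 0.152 459 [ 0.6589 -0.0687  0.1572] [ 0.6557 -0.0666  0.157 ] [0.012  0.0194 0.01  ] ang 62.3
handle pts 0.162 1874 [ 0.654  -0.0671  0.1681] [ 0.6526 -0.0664  0.1673] [0.017  0.0188 0.0105] ang 65.0
[-272, -274, -276, -278, -280] [(-1, -1), (1, -1), (3, -2), (5, -2), (7, -2)]
   cmd end [ 0.6377 -0.061 ]
```

View pics/w8.png

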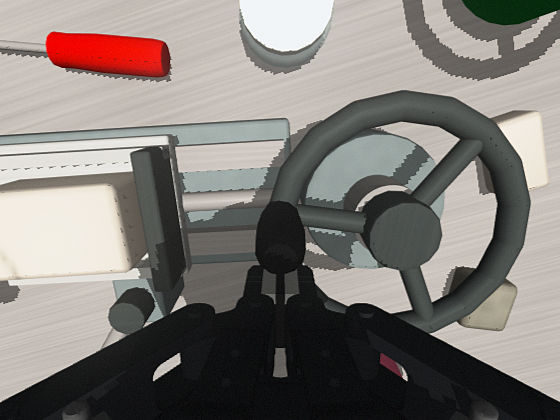

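```bash
cat > sp.py <<'E'
import numpy as np,sys
def spokes(f,c=None):
    P=np.load(f)
    H=P[(P[:,2]>.1285)&(P[:,2]<.134)&(np.hypot(P[:,0]-.6275,P[:,1]+.1203)<.024)]
    hc=(H[:,:2].min(0)+H[:,:2].max(0))/2; 
    Q=P[(P[:,2]>.104)&(P[:,2]<.126)]; v=Q[:,:2]-hc; r=np.hypot(*v.T); k=(r>.024)&(r<.048); a=np.degrees(np.arctan2(v[k,1],v[k,0]))
    ph=np.angle(np.exp(3j*np.radians(a)).mean(),deg=True)/3
    out=[]
    for b in range(3):
        c0=ph+120*b
        for _ in range(5):
            dd=(a-c0+180)%360-180; m=abs(dd)<14
            if m.sum()<30: break
            c0+=dd[m].mean()
        out.append((round((c0+180)%360-180,1),int(m.sum())))
    h=P[(P[:,2]>.164)&(P[:,2]<.178)&(np.hypot(P[:,0]-.657,P[:,1]+.068)<.022)]
    hm=(h[:,:2].min(0)+h[:,:2].max(0))/2 if len(h) else None
    print(f,"hub",hc.round(4),"spokes",out,"handle",hm, None if hm is None else np.degrees(np.arctan2(*(hm-hc)[::-1])).round(1))
if __name__=="__main__":
    for f in sys.argv[1:]: spokes(f)
E
python3 sp.py w1_P.npy w7_P.npy w8_P.npy
```

```text
w1_P.npy hub [ 0.6274 -0.1207] spokes [(np.float64(56.7), 466), (np.float64(176.7), 407), (np.float64(-60.9), 514)] handle [ 0.65946871 -0.07028036] 57.6
w7_P.npy hub [ 0.6269 -0.1208] spokes [(np.float64(-33.5), 1330), (np.float64(82.4), 1057), (np.float64(-155.4), 922)] handle [ 0.63859947 -0.06262084] 78.6
w8_P.npy hub [ 0.6273 -0.1208] spokes [(np.float64(-51.9), 1227), (np.float64(64.0), 1019), (np.float64(-175.3), 824)] handle [ 0.64819988 -0.06408545] 69.8
```

Handle top and spokes agree on about 7° to go, so I'm pushing 6 mm more.

>>> play_rows --rows '[{"jaw":0,"x":2,"y":-1,"z":0,"twist":0},{"jaw":0,"x":4,"y":-1,"z":0,"twist":0},{"jaw":0,"x":6,"y":-1,"z":0,"twist":0},{"jaw":0,"x":6,"y":-1,"z":0,"twist":0},{"jaw":0,"x":6,"y":-1,"z":0,"twist":0}]'

```text
time_s: 7.42
tcp_pos: [0.636, -0.0618, 0.3138]
eef_rot: [-3.141, -0.001, -0.289]
wrist_force: [-0.9, 0.6, 0.3]
finger_gap: 0.0001
```

```bash
python3 - <<'E'
from workcell import bot
from hw import *
s=handle(bot,"9")
E
python3 sp.py w1_P.npy w8_P.npy w9_P.npy
```

```text
t 7.42 tcp [ 0.636  -0.0618  0.3138] rot [-3.141e+00 -1.000e-03 -2.890e-01] F [-0.9  0.6  0.3] gap 0.0001 q [ 0.4   0.39 -0.44  1.58  0.17  1.21 -1.93]
pin r 0.0591 ang 81.7
handle pts 0.152 464 [ 0.6642 -0.0711  0.1572] [ 0.6604 -0.0694  0.157 ] [0.0133 0.019  0.01  ] ang 57.1
handle pts 0.162 1874 [ 0.6593 -0.0698  0.1681] [ 0.6578 -0.0692  0.1671] [0.0171 0.0185 0.01  ] ang 59.4
w1_P.npy hub [ 0.6274 -0.1207] spokes [(np.float64(56.7), 466), (np.float64(176.7), 407), (np.float64(-60.9), 514)] handle [ 0.65946871 -0.07028036] 57.6
w8_P.npy hub [ 0.6273 -0.1208] spokes [(np.float64(-51.9), 1227), (np.float64(64.0), 1019), (np.float64(-175.3), 824)] handle [ 0.64819988 -0.06408545] 69.8
w9_P.npy hub [ 0.6272 -0.1208] spokes [(np.float64(-57.3), 1197), (np.float64(58.1), 991), (np.float64(178.9), 794)] handle [ 0.65091166 -0.06453331] 67.2
```

Within about 2° of the start by both measures. I'm backing off and lifting to the same pose as the first wrist picture, for a like-for-like check.

>>> play_rows --rows '[{"jaw":0,"x":-7,"y":-2,"z":0,"twist":0},{"jaw":0,"x":-12,"y":-4,"z":0,"twist":0},{"jaw":0,"x":-12,"y":-4,"z":-30,"twist":0},{"jaw":0,"x":-12,"y":-6,"z":-65,"twist":0},{"jaw":0,"x":-12,"y":-6,"z":-85,"twist":0}]'

```text
time_s: 7.93
tcp_pos: [0.626, -0.0514, 0.4023]
eef_rot: [-3.141, -0.004, -0.288]
wrist_force: [1.0, -0.1, 0.5]
finger_gap: 0.0001
```

>>> play_rows --rows '[{"jaw":0,"x":0,"y":0,"z":-5,"twist":0},{"jaw":0,"x":0,"y":0,"z":-5,"twist":0},{"jaw":0,"x":0,"y":0,"z":-5,"twist":0},{"jaw":0,"x":0,"y":0,"z":-5,"twist":0},{"jaw":0,"x":0,"y":0,"z":-5,"twist":0}]'

```text
time_s: 8.35
tcp_pos: [0.6255, -0.0527, 0.4018]
eef_rot: [3.141, 0.003, -0.289]
wrist_force: [-0.6, -0.1, -1.1]
finger_gap: -0.0003
```

```bash
python3 - <<'E'
from workcell import bot
from hw import *
s=handle(bot,"10")
E
python3 sp.py w1_P.npy w10_P.npy
```

```text
t 8.35 tcp [ 0.6255 -0.0527  0.4018] rot [ 3.141e+00  3.000e-03 -2.890e-01] F [-0.6 -0.1 -1.1] gap -0.0003 q [ 0.41  0.31 -0.46  1.5   0.14  1.37 -1.92]
pin r 0.0677 ang 91.6
handle pts 0.152 94 [ 0.6641 -0.0701  0.157 ] [ 0.661  -0.0694  0.157 ] [0.0118 0.0189 0.01  ] ang 56.7
handle pts 0.162 740 [ 0.658  -0.0693  0.1681] [ 0.657  -0.0691  0.167 ] [0.0184 0.0184 0.01  ] ang 60.0
w1_P.npy hub [ 0.6274 -0.1207] spokes [(np.float64(56.7), 466), (np.float64(176.7), 407), (np.float64(-60.9), 514)] handle [ 0.65946871 -0.07028036] 57.6
w10_P.npy hub [ 0.6275 -0.121 ] spokes [(np.float64(-58.6), 526), (np.float64(59.6), 462), (np.float64(178.8), 422)] handle [ 0.65686644 -0.0691632 ] 60.5
```

View pics/w10.png

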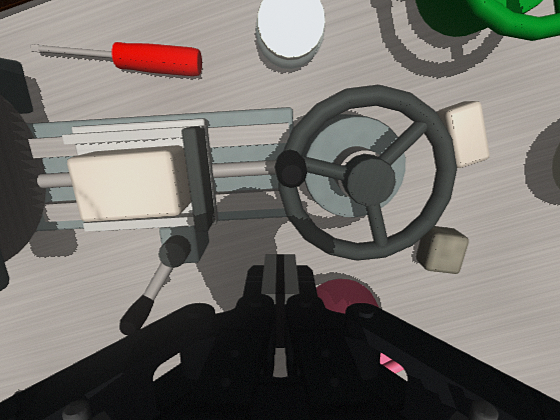

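Spokes and handle all say 2 to 3° short of the full turn. I'll go back down the same way and give it that last bit.

```bash
python3 - <<'E'
from workcell import bot
from w import *
st(bot,(.622,-.0600,.3138),-.289)
st(bot,(.6384,-.0622,.3138),-.289)
E
```

```text
t 8.45 tcp [ 0.6257 -0.0526  0.4022] rot [ 3.141e+00  2.000e-03 -2.890e-01] F [ 0.2 -0.3 -0.2] gap 0.0006 q [ 0.41  0.31 -0.46  1.5   0.14  1.37 -1.92]
tool shift mm [-1.5  8.1 88.4] twist -0.0
t 8.45 tcp [ 0.6257 -0.0526  0.4022] rot [ 3.141e+00  2.000e-03 -2.890e-01] F [ 0.2 -0.3 -0.2] gap 0.0006 q [ 0.41  0.31 -0.46  1.5   0.14  1.37 -1.92]
tool shift mm [14.9  5.6 88.4] twist -0.0
```

>>> play_rows --rows '[{"jaw":0,"x":-2,"y":4,"z":25,"twist":0},{"jaw":0,"x":-2,"y":8,"z":55,"twist":0},{"jaw":0,"x":-2,"y":8,"z":80,"twist":0},{"jaw":0,"x":-2,"y":8,"z":88,"twist":0},{"jaw":0,"x":-2,"y":8,"z":88,"twist":0}]'

```text
time_s: 8.87
tcp_pos: [0.6208, -0.0597, 0.3125]
eef_rot: [3.141, 0.006, -0.289]
wrist_force: [-0.4, 0.1, 0.5]
finger_gap: -0.0003
```

```bash
python3 - <<'E'
from workcell import bot
from w import *
st(bot,(.6384,-.0622,.3138),-.289)
E
```

```text
t 8.87 tcp [ 0.6208 -0.0597  0.3125] rot [ 3.141  0.006 -0.289] F [-0.4  0.1  0.5] gap -0.0003 q [ 0.41  0.36 -0.45  1.62  0.16  1.2  -1.93]
tool shift mm [17.6 -2.7 -1.3] twist -0.0
```

>>> play_rows --rows '[{"jaw":0,"x":5,"y":-1,"z":0,"twist":0},{"jaw":0,"x":10,"y":-2,"z":0,"twist":0},{"jaw":0,"x":14,"y":-3,"z":0,"twist":0},{"jaw":0,"x":17,"y":-3,"z":0,"twist":0},{"jaw":0,"x":17,"y":-3,"z":0,"twist":0}]'

```text
time_s: 9.28
tcp_pos: [0.6399, -0.0615, 0.3168]
eef_rot: [-3.141, -0.002, -0.289]
wrist_force: [-0.1, -0.7, 0.3]
finger_gap: 0.0
```

```bash
python3 - <<'E'
from workcell import bot
from hw import *
s=handle(bot,"11")
E
python3 sp.py w9_P.npy w11_P.npy
```

```text
t 9.28 tcp [ 0.6399 -0.0615  0.3168] rot [-3.141e+00 -2.000e-03 -2.890e-01] F [-0.1 -0.7  0.3] gap 0.0 q [ 0.4   0.39 -0.44  1.57  0.18  1.22 -1.93]
pin r 0.06 ang 78.3
handle pts 0.152 423 [ 0.6678 -0.0729  0.1571] [ 0.6656 -0.0719  0.157 ] [0.0099 0.0184 0.01  ] ang 51.8
handle pts 0.162 1798 [ 0.6627 -0.0718  0.1681] [ 0.6613 -0.0713  0.1673] [0.0174 0.0187 0.0106] ang 55.4
w9_P.npy hub [ 0.6272 -0.1208] spokes [(np.float64(-57.3), 1197), (np.float64(58.1), 991), (np.float64(178.9), 794)] handle [ 0.65091166 -0.06453331] 67.2
w11_P.npy hub [ 0.6277 -0.1208] spokes [(np.float64(54.9), 929), (np.float64(174.9), 723), (np.float64(-61.7), 1127)] handle [ 0.65299816 -0.06535252] 65.5
```

Moved on by about 4°, so it should now be about 1° from exact. I'm backing off and checking like for like.

>>> play_rows --rows '[{"jaw":0,"x":-7,"y":-1,"z":0,"twist":0},{"jaw":0,"x":-14,"y":-3,"z":0,"twist":0},{"jaw":0,"x":-14,"y":-3,"z":-30,"twist":0},{"jaw":0,"x":-14,"y":-2,"z":-65,"twist":0},{"jaw":0,"x":-14,"y":-2,"z":-89,"twist":0}]'

```text
time_s: 9.8
tcp_pos: [0.6255, -0.055, 0.4073]
eef_rot: [3.142, -0.002, -0.289]
wrist_force: [0.9, -0.1, 0.4]
finger_gap: -0.0001
```

>>> play_rows --rows '[{"jaw":0,"x":0,"y":0,"z":0,"twist":0},{"jaw":0,"x":0,"y":0,"z":0,"twist":0},{"jaw":0,"x":0,"y":0,"z":0,"twist":0},{"jaw":0,"x":0,"y":0,"z":0,"twist":0},{"jaw":0,"x":0,"y":0,"z":0,"twist":0}]'

```text
time_s: 10.22
tcp_pos: [0.6256, -0.0557, 0.4031]
eef_rot: [3.141, 0.003, -0.289]
wrist_force: [-0.0, -0.1, 0.6]
finger_gap: -0.0
```

```bash
python3 - <<'E'
from workcell import bot
from hw import *
s=handle(bot,"12")
P=np.load("w12_P.npy")
for nm,c,r,lo,hi in [("knobtop",(.56,.105),.025,.108,.13),("pivotcap",(.592,.058),.018,.073,.1)]:
    Q=P[(np.hypot(P[:,0]-c[0],P[:,1]-c[1])<r)&(P[:,2]>lo)&(P[:,2]<hi)]
    print(nm,len(Q),Q.mean(0).round(4),((Q.min(0)+Q.max(0))/2).round(4),np.ptp(Q,0).round(3))
E
python3 sp.py w1_P.npy w10_P.npy w12_P.npy
```

```text
t 10.22 tcp [ 0.6256 -0.0557  0.4031] rot [ 3.141e+00  3.000e-03 -2.890e-01] F [-0.  -0.1  0.6] gap -0.0 q [ 0.41  0.31 -0.46  1.5   0.14  1.37 -1.91]
pin r 0.0646 ang 91.6
handle pts 0.152 83 [ 0.6676 -0.0724  0.157 ] [ 0.6652 -0.0714  0.1568] [0.01   0.0192 0.0095] ang 52.4
handle pts 0.162 743 [ 0.6614 -0.0714  0.1681] [ 0.6605 -0.0713  0.1672] [0.0183 0.0184 0.0105] ang 56.0
knobtop 339 [0.5594 0.103  0.1128] [0.5585 0.1037 0.1122] [0.017 0.017 0.008]
pivotcap 578 [0.5974 0.0601 0.076 ] [0.5963 0.0614 0.0756] [0.027 0.028 0.005]
w1_P.npy hub [ 0.6274 -0.1207] spokes [(np.float64(56.7), 466), (np.float64(176.7), 407), (np.float64(-60.9), 514)] handle [ 0.65946871 -0.07028036] 57.6
w10_P.npy hub [ 0.6275 -0.121 ] spokes [(np.float64(-58.6), 526), (np.float64(59.6), 462), (np.float64(178.8), 422)] handle [ 0.65686644 -0.0691632 ] 60.5
w12_P.npy hub [ 0.6272 -0.1207] spokes [(np.float64(55.1), 458), (np.float64(175.5), 412), (np.float64(-62.3), 513)] handle [ 0.6604964  -0.07128126] 56.1
```

View pics/w12.png

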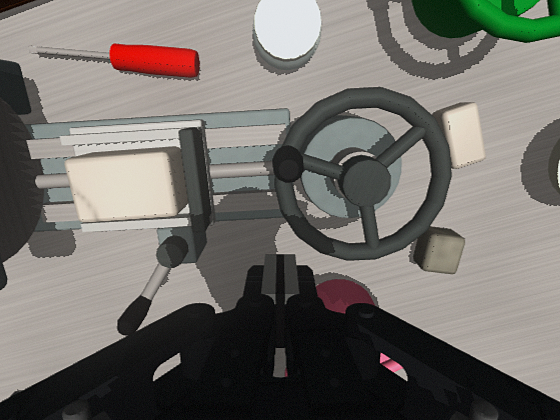

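The wheel stands about 1.4° (0.025 rad) past the exact turn, within measuring error, and the stone has ridden along. Now the lever: the rails' direction from the stone and bar edges sets the locked line.

```bash
python3 - <<'E'
from m import *
P=np.load("w12_P.npy")
for nm,lo,hi,x,y in [("stone",.097,.106,(.58,.72),(.0,.13)),("endplate",.085,.096,(.58,.72),(-.04,.035)),("base",.015,.05,(.56,.74),(-.05,.15))]:
    Q=P[(P[:,2]>lo)&(P[:,2]<hi)&(P[:,0]>x[0])&(P[:,0]<x[1])&(P[:,1]>y[0])&(P[:,1]<y[1])]
    if len(Q)>50: print(nm,len(Q),cv2.minAreaRect((Q[:,:2]*1000).astype(np.float32)))
pv=np.array([.5955,.0607]); 
for zl in np.arange(.06,.12,.01):
  Q=P[(P[:,2]>zl)&(P[:,2]<zl+.01)&(np.hypot(P[:,0]-.577,P[:,1]-.083)<.045)&(P[:,0]<.612)]
  v=Q[:,:2]-pv; r=np.hypot(*v.T); k=(r>.02)&(r<.045); 
  if k.sum()>20: print("bar z",zl.round(2),k.sum(),"angle",np.degrees(np.arctan2(v[k,1].mean(),v[k,0].mean())))
E
```

```text
stone 6380 ((671.794921875, 64.95074462890625), (83.449951171875, 53.614463806152344), 77.58077239990234)
endplate 1914 ((660.9786987304688, 23.19277572631836), (37.140228271484375, 87.7127685546875), 76.99191284179688)
base 8499 ((650.83984375, 54.33235168457031), (226.53277587890625, 143.86891174316406), 76.78517150878906)
bar z 0.07 271 angle 129.28855311929536
```

```bash
python3 - <<'E'
from workcell import bot
from w import *
from scipy.spatial.transform import Rotation as Ro
a=np.radians(77); e=np.array([np.cos(a),np.sin(a)]); f=np.array([np.sin(a),-np.cos(a)])
for n in ["top0","scene0"]:
    P=cloud(n[:-1],np.load(f"{n}_d.npy")); s=P[:,:2]@e; t=P[:,:2]@f
    k=(P[:,2]>.12)&(P[:,2]<.25)&(s>.22)&(s<.42)&(t>.45)&(t<.75); 
    print(n,"s min",s[k].min().round(3),"t min",t[k].min().round(3))
    for tl in np.arange(.54,.66,.01):
        m=k&(t>tl)&(t<tl+.01)
        if m.any(): print("  t",tl.round(2),"smin",s[m].min().round(3),"z",P[m,2].max().round(3))
P=np.load("w12_P.npy")
R=Ro.from_euler("xyz",[3.141,.003,-.289]).as_matrix(); T=(P-np.array([.6256,-.0557,.4031]))@R
for lo in np.arange(.02,.14,.01):
    q=T[(T[:,2]>lo)&(T[:,2]<lo+.01)]
    if len(q): print(lo.round(3),len(q),q.min(0).round(4),q.max(0).round(4))
E
```

```text
top0 s min 0.315 t min 0.564
  t 0.56 smin 0.317 z 0.18
  t 0.57 smin 0.316 z 0.183
  t 0.58 smin 0.315 z 0.183
  t 0.59 smin 0.316 z 0.183
  t 0.6 smin 0.316 z 0.183
  t 0.61 smin 0.315 z 0.183
  t 0.62 smin 0.315 z 0.183
  t 0.63 smin 0.315 z 0.183
  t 0.64 smin 0.315 z 0.185
  t 0.65 smin 0.315 z 0.184
scene0 s min 0.315 t min 0.562
  t 0.56 smin 0.32 z 0.184
  t 0.57 smin 0.318 z 0.186
  t 0.58 smin 0.319 z 0.186
  t 0.59 smin 0.319 z 0.186
  t 0.6 smin 0.319 z 0.187
  t 0.61 smin 0.316 z 0.186
  t 0.62 smin 0.317 z 0.187
  t 0.63 smin 0.318 z 0.187
  t 0.64 smin 0.318 z 0.187
  t 0.65 smin 0.318 z 0.186
0.07 83 [ 0.0203 -0.0181  0.0791] [0.0216 0.018  0.08  ]
0.08 7476 [ 0.0094 -0.0587  0.08  ] [0.0215 0.0581 0.09  ]
0.09 13930 [-0.0016 -0.06    0.09  ] [0.0193 0.0608 0.1   ]
0.1 10365 [-0.0079 -0.0526  0.1   ] [0.0189 0.0531 0.11  ]
0.11 7860 [-0.0086 -0.0456  0.11  ] [0.0174 0.0449 0.12  ]
0.12 4868 [-0.0115 -0.0374  0.12  ] [0.0151 0.0373 0.13  ]
0.13 1433 [-0.0106 -0.0287  0.13  ] [0.0148 0.0274 0.14  ]
```

The saw housing begins 10 to 15 mm from where the shut knuckles would end up. I'll turn the tool by about 0.5 rad so they swing clear of it, and go over the robot side of the knob.

>>> play_rows --rows '[{"jaw":0,"x":-15,"y":-13,"z":0,"twist":-0.1},{"jaw":0,"x":-40,"y":-34,"z":0,"twist":-0.2},{"jaw":0,"x":-68,"y":-57,"z":0,"twist":-0.3},{"jaw":0,"x":-96,"y":-80,"z":0,"twist":-0.4},{"jaw":0,"x":-115,"y":-97,"z":0,"twist":-0.49}]'

```text
time_s: 10.73
tcp_pos: [0.5416, 0.0732, 0.4042]
eef_rot: [-3.141, 0.001, 0.208]
wrist_force: [0.0, 0.5, 0.7]
finger_gap: -0.0
```

>>> play_rows --rows '[{"jaw":0,"x":-4,"y":-8,"z":0,"twist":0},{"jaw":0,"x":-4,"y":-8,"z":0,"twist":0},{"jaw":0,"x":-4,"y":-8,"z":0,"twist":0},{"jaw":0,"x":-4,"y":-8,"z":0,"twist":0},{"jaw":0,"x":-4,"y":-8,"z":0,"twist":0}]'

```text
time_s: 11.15
tcp_pos: [0.5389, 0.0751, 0.4043]
eef_rot: [3.141, 0.0, 0.197]
wrist_force: [0.0, 0.5, -0.1]
finger_gap: 0.0001
```

```bash
python3 - <<'E'
from workcell import bot
from hw import *
s=st(bot,(.538,.078,.265),.2)
handle(bot,"13")
P=np.load("w13_P.npy")
for nm,c,r,lo,hi in [("knobtop",(.56,.105),.025,.108,.13),("pivotcap",(.592,.058),.018,.073,.1)]:
    Q=P[(np.hypot(P[:,0]-c[0],P[:,1]-c[1])<r)&(P[:,2]>lo)&(P[:,2]<hi)]
    print(nm,len(Q),Q.mean(0).round(4),((Q.min(0)+Q.max(0))/2).round(4),np.ptp(Q,0).round(3))
s=st(bot,(.536,.078,.265),.2)
E
```

```text
t 11.15 tcp [0.5389 0.0751 0.4043] rot [3.141 0.    0.197] F [ 0.   0.5 -0.1] gap 0.0001 q [ 0.37  0.14 -0.6   1.7   0.08  1.33 -1.62]
tool shift mm [ -0.3  -3.1 139.3] twist -0.003
t 11.15 tcp [0.5389 0.0751 0.4043] rot [3.141 0.    0.197] F [ 0.   0.5 -0.1] gap 0.0001 q [ 0.37  0.14 -0.6   1.7   0.08  1.33 -1.62]
pin r 0.2148 ang 114.4
handle pts 0.152 419 [ 0.6574 -0.0638  0.1568] [ 0.6591 -0.0664  0.1571] [0.0184 0.0126 0.0098] ang 59.6
handle pts 0.162 65 [ 0.6566 -0.0631  0.1632] [ 0.6566 -0.064   0.1637] [0.0108 0.0066 0.0033] ang 62.7
knobtop 439 [0.5585 0.1048 0.1131] [0.5576 0.105  0.1121] [0.018 0.018 0.008]
pivotcap 778 [0.5966 0.0614 0.0761] [0.596  0.0614 0.0758] [0.028 0.027 0.005]
t 11.25 tcp [0.5387 0.0757 0.4043] rot [-3.141e+00  1.000e-03  1.980e-01] F [-0.9 -0.1 -0.3] gap 0.0001 q [ 0.36  0.14 -0.6   1.7   0.08  1.33 -1.62]
tool shift mm [ -2.2  -2.8 139.3] twist -0.002
```

View pics/w13.png

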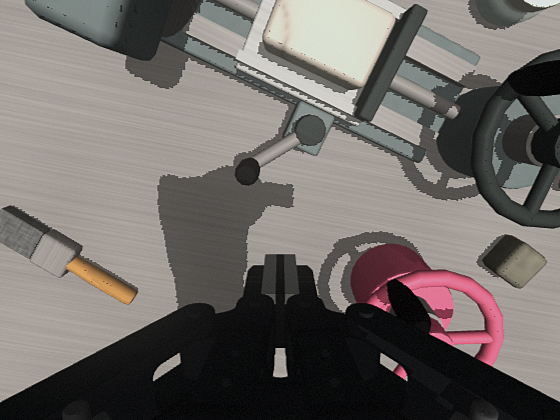

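The knob is at (247,172) and the pivot at (312,130). The brush and the pink wheel are well clear. I'm descending beside the knob.

>>> play_rows --rows '[{"jaw":0,"x":-2,"y":-2,"z":25,"twist":0},{"jaw":0,"x":-2,"y":-2,"z":60,"twist":0},{"jaw":0,"x":-2,"y":-2,"z":95,"twist":0},{"jaw":0,"x":-2,"y":-2,"z":120,"twist":0},{"jaw":0,"x":-2,"y":-2,"z":135,"twist":0}]'

```text
time_s: 11.67
tcp_pos: [0.5347, 0.0776, 0.2661]
eef_rot: [-3.141, 0.005, 0.199]
wrist_force: [0.3, 0.6, -0.4]
finger_gap: -0.0001
```

```bash
python3 - <<'E'
from workcell import bot
from plan import *
s=st(bot)
p,d=bot.capture("wrist"); cv2.imwrite("pics/w14.png",p[:,:,::-1])
s=st(bot,(.538,.077,.266),.2)
plan(s["tcp_pos"],s["eef_rot"][2],(.596,.061),.060,[161,156,150,144,138, 131,124,118,112,107])
E
```

```text
t 11.67 tcp [0.5347 0.0776 0.2661] rot [-3.141  0.005  0.199] F [ 0.3  0.6 -0.4] gap -0.0001 q [ 0.33  0.26 -0.59  1.87  0.16  1.07 -1.69]
t 11.72 tcp [0.534  0.0774 0.2642] rot [-3.14   0.008  0.199] F [-1.9 -0.3 -1.2] gap 0.0001 q [ 0.33  0.26 -0.59  1.87  0.16  1.07 -1.69]
tool shift mm [ 3.8  1.2 -1.8] twist -0.001
[161, 156, 150, 144, 138] [(6, -2), (9, -6), (13, -11), (17, -16), (22, -20)]
   cmd end [0.5516 0.1013]
[131, 124, 118, 112, 107] [(6, -4), (12, -7), (18, -9), (24, -11), (30, -11)]
   cmd end [0.5789 0.1181]
```

View pics/w14.png

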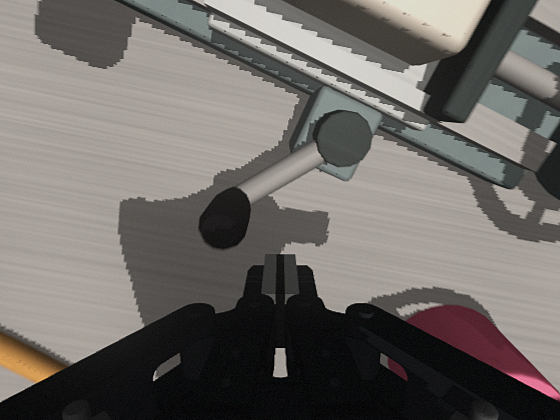

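The fingers are next to the knob, which is at (223,220), with a gap. Pushing starts.

>>> play_rows --rows '[{"jaw":0,"x":5,"y":-2,"z":0,"twist":0},{"jaw":0,"x":9,"y":-6,"z":0,"twist":0},{"jaw":0,"x":13,"y":-11,"z":0,"twist":0},{"jaw":0,"x":17,"y":-16,"z":0,"twist":0},{"jaw":0,"x":22,"y":-20,"z":0,"twist":0}]'

```text
time_s: 12.13
tcp_pos: [0.5537, 0.1033, 0.2707]
eef_rot: [3.141, -0.001, 0.201]
wrist_force: [-1.9, -1.0, 1.1]
finger_gap: -0.0001
```

```bash
python3 - <<'E'
from workcell import bot
from plan import *
s=st(bot)
p,d=bot.capture("wrist"); cv2.imwrite("pics/w15.png",p[:,:,::-1])
s=st(bot)
plan(s["tcp_pos"],s["eef_rot"][2],(.596,.061),.060,[134,129,123,117,111, 108,105,102,100,98])
E
```

```text
t 12.13 tcp [0.5537 0.1033 0.2707] rot [ 3.141e+00 -1.000e-03  2.010e-01] F [-1.9 -1.   1.1] gap -0.0001 q [ 0.29  0.3  -0.6   1.81  0.19  1.09 -1.75]
t 12.18 tcp [0.5542 0.1046 0.2708] rot [-3.141e+00 -2.000e-03  2.020e-01] F [-1.1  0.5  0.5] gap 0.0001 q [ 0.29  0.3  -0.6   1.81  0.19  1.09 -1.75]
[134, 129, 123, 117, 111] [(0, 0), (5, -2), (10, -5), (16, -7), (22, -8)]
   cmd end [0.5742 0.1169]
[108, 105, 102, 100, 98] [(3, 0), (7, -1), (10, -1), (12, -1), (14, -1)]
   cmd end [0.5877 0.1207]
```

View pics/w15.png

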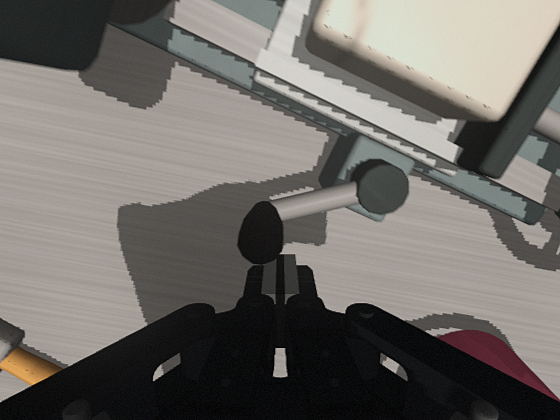

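The lever swings in, with the knob at (260,232) against the fingertips. I'm going on, 4 mm lower.

>>> play_rows --rows '[{"jaw":0,"x":2,"y":-1,"z":2,"twist":0},{"jaw":0,"x":6,"y":-3,"z":4,"twist":0},{"jaw":0,"x":11,"y":-5,"z":4,"twist":0},{"jaw":0,"x":17,"y":-7,"z":4,"twist":0},{"jaw":0,"x":22,"y":-8,"z":4,"twist":0}]'

```text
time_s: 12.6
tcp_pos: [0.5736, 0.1153, 0.2655]
eef_rot: [-3.141, 0.0, 0.201]
wrist_force: [-1.7, -0.3, 0.2]
finger_gap: 0.0003
```

```bash
python3 - <<'E'
from workcell import bot
from plan import *
s=st(bot)
p,d=bot.capture("wrist"); cv2.imwrite("pics/w16.png",p[:,:,::-1])
s=st(bot)
plan(s["tcp_pos"],s["eef_rot"][2],(.596,.061),.060,[108,105,102,100,98])
E
```

```text
t 12.6 tcp [0.5736 0.1153 0.2655] rot [-3.141  0.     0.201] F [-1.7 -0.3  0.2] gap 0.0003 q [ 0.25  0.35 -0.59  1.76  0.22  1.1  -1.78]
t 12.65 tcp [0.5743 0.1155 0.2655] rot [-3.141e+00 -1.000e-03  2.010e-01] F [-1.  -0.  -0.5] gap -0.0 q [ 0.25  0.35 -0.59  1.76  0.22  1.1  -1.78]
[108, 105, 102, 100, 98] [(4, -2), (7, -2), (10, -2), (12, -2), (14, -2)]
   cmd end [0.5877 0.1203]
```

View pics/w16.png

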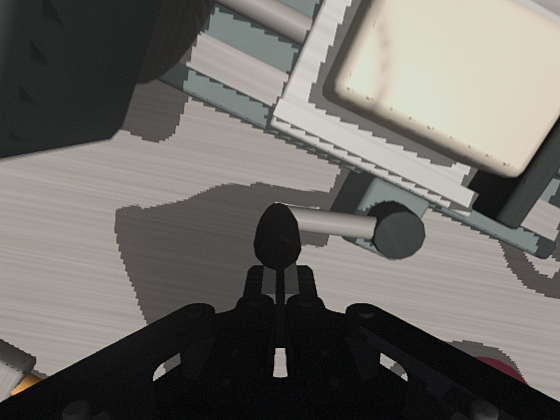

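The knob at (277,235) is centred on the tips, with about 14 mm of swing left. I'm pushing on gently and watching the force.

>>> play_rows --rows '[{"jaw":0,"x":3,"y":-1,"z":0,"twist":0},{"jaw":0,"x":5,"y":-1,"z":0,"twist":0},{"jaw":0,"x":7,"y":-1,"z":0,"twist":0},{"jaw":0,"x":9,"y":-1,"z":0,"twist":0},{"jaw":0,"x":11,"y":-1,"z":0,"twist":0}]'

```text
time_s: 13.07
tcp_pos: [0.5838, 0.118, 0.2655]
eef_rot: [3.142, 0.0, 0.201]
wrist_force: [-1.9, -1.0, -0.3]
finger_gap: -0.0002
```

>>> play_rows --rows '[{"jaw":0,"x":1,"y":0,"z":0,"twist":0},{"jaw":0,"x":2,"y":0,"z":0,"twist":0},{"jaw":0,"x":2,"y":0,"z":0,"twist":0},{"jaw":0,"x":2,"y":0,"z":0,"twist":0},{"jaw":0,"x":2,"y":0,"z":0,"twist":0}]'

```text
time_s: 13.48
tcp_pos: [0.5858, 0.1184, 0.2657]
eef_rot: [3.141, -0.0, 0.201]
wrist_force: [-1.2, -0.1, -1.9]
finger_gap: 0.0003
```

```bash
python3 - <<'E'
from workcell import bot
from plan import *
s=st(bot)
p,d=bot.capture("wrist"); cv2.imwrite("pics/w17.png",p[:,:,::-1])
p,d=bot.capture("scene"); cv2.imwrite("pics/s17.png",cv2.resize(p[170:300,220:400,::-1],None,fx=4,fy=4))
s=st(bot)
E
```

```text
t 13.48 tcp [0.5858 0.1184 0.2657] rot [ 3.141 -0.     0.201] F [-1.2 -0.1 -1.9] gap 0.0003 q [ 0.24  0.38 -0.59  1.73  0.23  1.11 -1.79]
t 13.58 tcp [0.5858 0.1184 0.2657] rot [ 3.141 -0.     0.201] F [-1.3 -1.  -1.2] gap 0.0001 q [ 0.24  0.38 -0.59  1.73  0.23  1.11 -1.79]
```

View pics/w17.png

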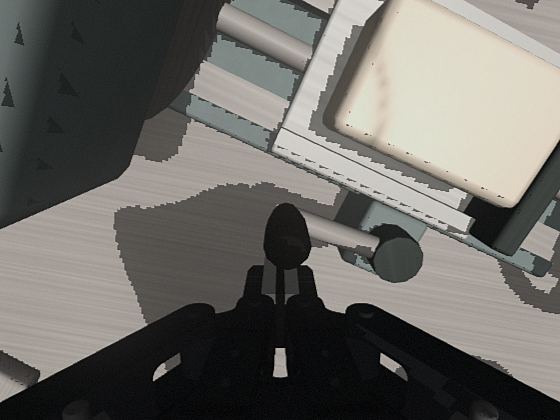

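View pics/s17.png

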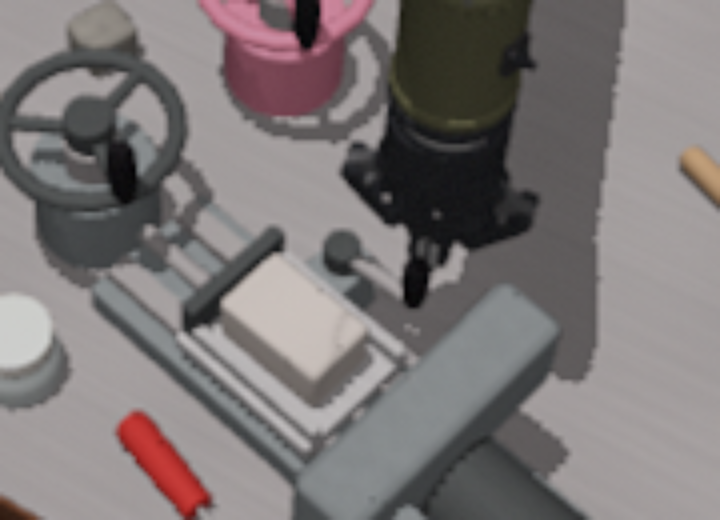

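No stop yet, and only about 2 N. The bar is still some 5 to 8° off the rails' line. I'm pushing straight across the rails in small steps, which also keeps the gripper away from the saw.

>>> play_rows --rows '[{"jaw":0,"x":1,"y":0,"z":0,"twist":0},{"jaw":0,"x":2,"y":1,"z":0,"twist":0},{"jaw":0,"x":3,"y":1,"z":0,"twist":0},{"jaw":0,"x":4,"y":2,"z":0,"twist":0},{"jaw":0,"x":4,"y":2,"z":0,"twist":0}]'

```text
time_s: 14.0
tcp_pos: [0.5902, 0.1172, 0.2657]
eef_rot: [-3.142, 0.0, 0.201]
wrist_force: [-0.7, -2.1, -0.1]
finger_gap: 0.0003
```

```bash
cat > kn.py <<'E'
from hw import *
def kn(bot,tag):
    s=st(bot); p,d=bot.capture("wrist"); cv2.imwrite(f"pics/w{tag}.png",p[:,:,::-1])
    i=bot.camera_info("wrist"); K=i["intrinsics"];Tc=i["T_tool_cam"]
    v,u=np.mgrid[:420,:560]; ok=d>0
    q=np.linalg.solve(K,np.c_[u[ok],v[ok],np.ones(ok.sum())].T)*d[ok]; t=((Tc[:3,:3]@q).T+Tc[:3,3])
    P=t@Ro.from_euler("xyz",s["eef_rot"]).as_matrix().T+s["tcp_pos"]; np.save(f"w{tag}_P.npy",P)
    g=~((abs(t[:,0])<.0145)&(abs(t[:,1])<.0165))
    H=P[g&(P[:,2]>.073)&(P[:,2]<.09)&(np.hypot(P[:,0]-.596,P[:,1]-.061)<.016)]; pv=(H[:,:2].min(0)+H[:,:2].max(0))/2 if len(H) else np.array([.596,.061])
    B=P[g&(P[:,2]>.066)&(P[:,2]<.08)]; w=B[:,:2]-pv; r=np.hypot(*w.T); a=np.degrees(np.arctan2(w[:,1],w[:,0])); k=(r>.021)&(r<.046)&(a>55)&(a<140)
    print("pivot",pv.round(4),"bar",k.sum(),np.degrees(np.arctan2(w[k,1].mean(),w[k,0].mean())).round(1) if k.sum() else None)
    Q=P[g&(P[:,2]>.105)&(P[:,2]<.12)&(np.hypot(P[:,0]-.61,P[:,1]-.12)<.03)]
    if len(Q): c=(Q.min(0)+Q.max(0))/2; print("knob",len(Q),c.round(4),np.ptp(Q,0).round(3),"ang",np.degrees(np.arctan2(*(c[:2]-pv)[::-1])).round(1))
    Q=P[(P[:,2]>.097)&(P[:,2]<.106)&(P[:,0]>.58)&(P[:,0]<.74)&(P[:,1]>-.03)&(P[:,1]<.14)]
    if len(Q)>100: print("stone",cv2.minAreaRect((Q[:,:2]*1000).astype(np.float32)))
    st(bot)
E
python3 - <<'E'
from workcell import bot
from kn import *
kn(bot,"18")
E
```

```text
t 14.0 tcp [0.5902 0.1172 0.2657] rot [-3.142  0.     0.201] F [-0.7 -2.1 -0.1] gap 0.0003 q [ 0.24  0.38 -0.58  1.72  0.23  1.11 -1.78]
pivot [0.5977 0.0623] bar 1080 73.9
knob 1756 [0.6123 0.1188 0.1107] [0.016 0.018 0.011] ang 75.4
stone ((641.2225341796875, 75.64446258544922), (90.19296264648438, 115.5651626586914), 77.64160919189453)
t 14.05 tcp [0.5902 0.1173 0.2657] rot [ 3.142 -0.     0.201] F [-1.2 -0.9 -1.2] gap -0.0002 q [ 0.24  0.38 -0.58  1.72  0.23  1.11 -1.78]
```

View pics/w18.png

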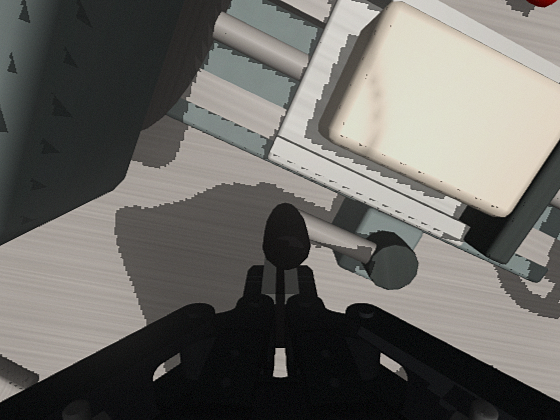

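The bar and knob read about 75°, so it must be near the stop, but the force hasn't risen yet. More small steps until the stop is felt.

>>> play_rows --rows '[{"jaw":0,"x":1,"y":0,"z":0,"twist":0},{"jaw":0,"x":2,"y":1,"z":0,"twist":0},{"jaw":0,"x":2,"y":1,"z":0,"twist":0},{"jaw":0,"x":2,"y":1,"z":0,"twist":0},{"jaw":0,"x":2,"y":1,"z":0,"twist":0}]'

```text
time_s: 14.47
tcp_pos: [0.5912, 0.1169, 0.2656]
eef_rot: [3.141, 0.004, 0.201]
wrist_force: [-6.7, -1.3, 3.3]
finger_gap: 0.0003
```

```bash
python3 - <<'E'
from workcell import bot
from kn import *
kn(bot,"19")
E
```

```text
t 14.47 tcp [0.5912 0.1169 0.2656] rot [3.141 0.004 0.201] F [-6.7 -1.3  3.3] gap 0.0003 q [ 0.24  0.39 -0.58  1.72  0.23  1.11 -1.78]
pivot [0.5976 0.0622] bar 1071 73.7
knob 1748 [0.6125 0.1187 0.1106] [0.016 0.018 0.011] ang 75.2
stone ((640.7852783203125, 74.99188232421875), (85.96623229980469, 120.23888397216797), 73.31356048583984)
t 14.52 tcp [0.5913 0.1169 0.2656] rot [3.141e+00 3.000e-03 2.010e-01] F [-7.1 -2.1  3.2] gap 0.0003 q [ 0.24  0.39 -0.58  1.72  0.23  1.11 -1.78]
```

The force rose to 7 N with the knob standing still, which looks like the stop. One more gentle 2 mm to confirm, then back off.

>>> play_rows --rows '[{"jaw":0,"x":1,"y":0,"z":0,"twist":0},{"jaw":0,"x":2,"y":0,"z":0,"twist":0},{"jaw":0,"x":2,"y":0,"z":0,"twist":0},{"jaw":0,"x":2,"y":0,"z":0,"twist":0},{"jaw":0,"x":2,"y":0,"z":0,"twist":0}]'

```text
time_s: 14.93
tcp_pos: [0.5921, 0.1172, 0.2654]
eef_rot: [3.141, 0.007, 0.201]
wrist_force: [-10.8, -2.3, 6.5]
finger_gap: 0.0003
```

>>> play_rows --rows '[{"jaw":0,"x":-6,"y":0,"z":0,"twist":0},{"jaw":0,"x":-14,"y":0,"z":0,"twist":0},{"jaw":0,"x":-24,"y":0,"z":0,"twist":0},{"jaw":0,"x":-34,"y":2,"z":-10,"twist":0},{"jaw":0,"x":-40,"y":4,"z":-40,"twist":0}]'

```text
time_s: 15.35
tcp_pos: [0.5531, 0.1044, 0.3021]
eef_rot: [-3.141, 0.008, 0.201]
wrist_force: [0.2, -1.3, 0.1]
finger_gap: -0.0
```

>>> play_rows --rows '[{"jaw":0,"x":0,"y":0,"z":-30,"twist":0},{"jaw":0,"x":0,"y":0,"z":-60,"twist":0},{"jaw":0,"x":0,"y":0,"z":-90,"twist":0},{"jaw":0,"x":0,"y":0,"z":-100,"twist":0},{"jaw":0,"x":0,"y":0,"z":-100,"twist":0}]'

```text
time_s: 15.77
tcp_pos: [0.5563, 0.1057, 0.4094]
eef_rot: [3.14, -0.008, 0.201]
wrist_force: [0.3, 0.2, -0.6]
finger_gap: 0.0003
```

```bash
python3 - <<'E'
from workcell import bot
from kn import *
kn(bot,"20")
for n in ["top","scene"]:
    p,d=bot.capture(n); cv2.imwrite(f"pics/{n}20.png",p[:,:,::-1]); np.save(f"{n}20_d.npy",d)
st(bot)
E
python3 sp.py w20_P.npy
```

```text
t 15.77 tcp [0.5563 0.1057 0.4094] rot [ 3.14  -0.008  0.201] F [ 0.3  0.2 -0.6] gap 0.0003 q [ 0.31  0.18 -0.62  1.64  0.11  1.34 -1.69]
pivot [0.5972 0.0624] bar 394 75.2
knob 467 [0.6111 0.1189 0.112 ] [0.018 0.018 0.009] ang 76.1
stone ((653.5263671875, 71.23310852050781), (86.51065063476562, 89.70021057128906), 77.44297790527344)
t 15.82 tcp [0.5558 0.1054 0.4069] rot [ 3.141e+00 -3.000e-03  2.010e-01] F [ 0.1 -0.3 -0.7] gap -0.0003 q [ 0.31  0.19 -0.62  1.65  0.11  1.34 -1.69]
t 15.92 tcp [0.5553 0.105  0.4041] rot [3.141e+00 2.000e-03 2.010e-01] F [-0.8 -0.9  0.2] gap -0.0001 q [ 0.31  0.19 -0.62  1.65  0.11  1.34 -1.69]Traceback (most recent call last):
  File "sp.py", line 20, in <module>
    for f in sys.argv[1:]: spokes(f)
                           ~~~~~~^^^
  File "sp.py", line 5, in spokes
    hc=(H[:,:2].min(0)+H[:,:2].max(0))/2;
        ~~~~~~~~~~~^^^
    return umr_minimum(a, axis, None, out, keepdims, initial, where)
ValueError: zero-size array to reduction operation minimum which has no identity
```

View pics/w20.png

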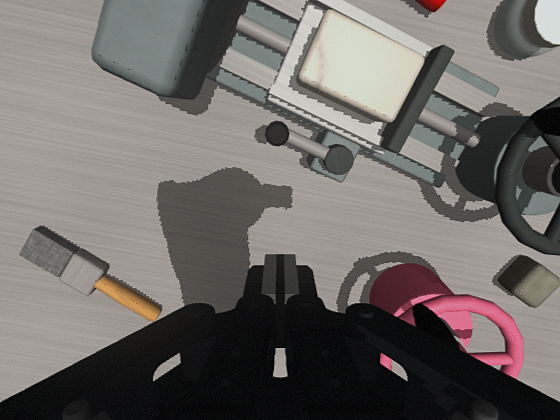

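View pics/top20.png

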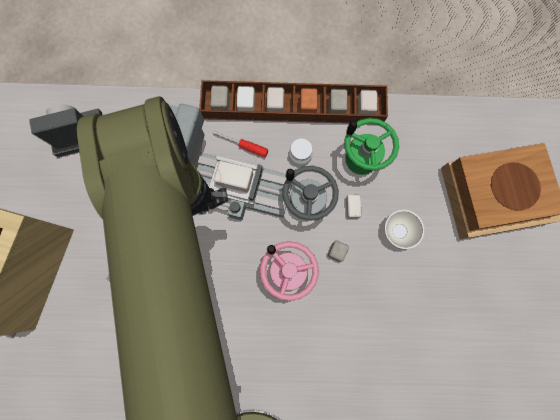

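View pics/scene20.png

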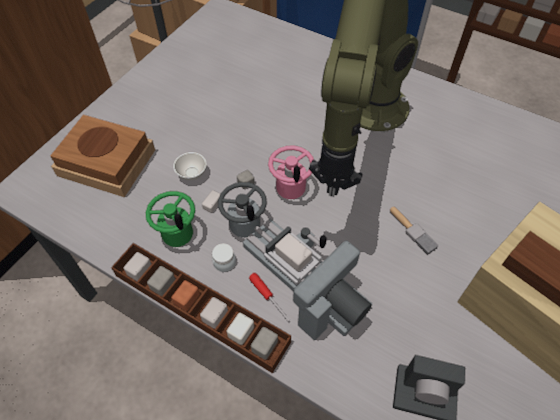

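The lever lies along the rails, with the knob in the wrist view at (276,133). Everything else is where it was. One last wheel check from the fixed cameras against their first pictures.

```bash
python3 - <<'E'
from m import *
for n in ["top","scene"]:
  for k in ["0","20"]:
    P=cloud(n,np.load(f"{n}{k}_d.npy")); im=cv2.imread(f"pics/{n}{k}.png")
    Q=P[(np.hypot(P[:,0]-.657,P[:,1]+.068)<.03)&(P[:,2]>.163)&(P[:,2]<.19)]; m=Q.mean(0)
    print(n,k,"handle",m.round(4),np.degrees(np.arctan2(m[1]+.1205,m[0]-.627)).round(1),blobs(n,im,(290,175) if n=="top" else (251,212),13))
E
```

```text
top 0 handle [ 0.6578 -0.0703  0.1696] 58.4 [([286, 170, 8, 13, 84], array([289.4, 175.7]))]
top 20 handle [ 0.6586 -0.0707  0.1698] 57.6 [([286, 169, 8, 13, 69], array([289.7, 175.2]))]
scene 0 handle [ 0.6598 -0.067   0.171 ] 58.5 [([239, 202, 18, 19, 128], array([249.6, 211.5]))]
scene 20 handle [ 0.661  -0.0685  0.1701] 56.8 [([239, 202, 18, 19, 122], array([249.2, 211.7]))]
```

```bash
python3 - <<'E'
from workcell import bot
print(bot.finish_job())
E
```

```text
the job is handed in; nothing more can be done
None
```

I turned the feed wheel clockwise through one full turn, pushed the lock lever in to its stop, and handed the job in. It took about 16 s, and the arm was clear of everything at the end.

- **Wheel:** I pushed the dark wheel's handle round with the shut fingers, at about 2–4 N. It first ended 2–3° short, so I went back and nudged it. It now stands slightly past one turn: 1.4° by the wrist view's spokes and handle, 0.8° by the top camera and 1.7° by the scene camera. The stone moved along with the sled; I did not measure its 10 mm.
- **Lever:** I pushed the knob until the force rose from about 2 N to about 11 N and the knob stopped moving. It had turned about 54–55°, where full lock is 55°. After backing off, the bar read 75–76° and the rails about 77°, which agrees within measuring error.
- **Bystanders:** The last scene and wrist pictures show nothing disturbed. The arm hid part of the last top view.
- **Failed check:** A final spoke measurement from the last wrist picture did not work because the wheel's hub was out of view. I used the fixed cameras for that check instead.

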